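# Reset the sampling corner and shut the kit drawer

## Task

Get the sampling corner ready for the next run: take the bare cardboard core off the label stand and put it in the steel waste pan, fit the fresh label roll from the open drawer over the stand's spindle so that it sits flat on the platform, and stand every lidded sample jar upright on the floor of the drawer. Once the jars are in, push the drawer fully home until its catch has taken it. Leave everything else on the bench where it is.

Things in the scene. Friction and masses are not known exactly. Their poses are not given: they have to be found in the camera images.
- kit_drawer (a joint): How far the unit's top drawer stands open, m: 0 fully home, 0.15 to 0.175 at the start. Runs along x of drawer_floor (+x closes); it runs freely (friction about 1 N). From about 20 mm a roller catch resists with up to about 7 N. Its crest is at 8 mm: short of it the catch pushes the drawer out again, past it the catch draws it home and holds it on the stop at 0.
- drawer_floor (a point): On the upper face of the drawer's floor, at the foot of the middle of the front wall's inner face, moving with the drawer; x points into the unit, z up. Inside, the steel drawer is 242 mm deep (x) by 256 mm wide (y from -128 to 128), walls 5 mm thick and 45 mm high above the floor (rear 30). Its front panel, 14 mm thick and 294 mm wide, stands before it, 73 mm high above the floor.
- drawer_lip (a point): Middle of the front edge of the straight aluminium pull lip on the drawer's front, moving with the drawer, same axes as drawer_floor. The lip is 10 mm high, as wide as the panel, and projects 15 mm in front of it, its middle 7 mm below the panel's top edge. A good place to push.
- unit_edge (a point): Middle of the front edge of the top panel of the white two-drawer unit (fixed, 300 mm deep, 300 mm wide, 160 mm high), just above the open drawer: 160 mm above the bench, 77 mm above the drawer floor; same axes as drawer_floor. Inside there are 65 mm of headroom over the drawer floor. A bench balance, 46 mm high, stands on the unit from x = 150 mm back.
- spindle (a point): Foot of the label stand's upright steel spindle, on its axis, at the upper face of the black platform disc (72 mm across, 16 mm above the bench) on which a roll sits; z up. The spindle is 18 mm in diameter and rises 64 mm above the platform, the last 8 mm tapering to 9 mm.
- label_stand: Label stand, fixed. Origin at bench level under the spindle. Grey base plate 10 mm thick spans x -50 to 50, y -50 to 125 mm. A guide pin (12 mm across, top at 66 mm) stands at x 28, y 85 mm; an upright tear-off blade (60 mm along x, 4 mm thick, top at 71 mm) at x 5, y 116 mm.
- waste_pan: Fixed rectangular stainless pan for waste, 108 mm (its x) by 176 mm (its y) outside, 65 mm high, walls and floor 4 mm thick, rim flanged 8 mm outwards. Origin at the middle of its underside.
- spent_core: Bare brown cardboard core, a tube 32 mm outside, 25 mm bore, 50 mm long, about 20 g. At the start it stands on the spindle. Origin at the centre of its lower end, z along its axis.
- label_roll: Fresh roll of white labels, a disc-shaped roll 58 mm in diameter, 50 mm high, 25 mm bore, about 90 g. At the start it stands on end (axis upright) on the drawer's floor. Origin at the centre of its underside, z along its axis.
- jar1: Squat lidded sample jar: clear glass with a blank paper band, 50 mm in diameter, white screw lid 48 mm in diameter, 52 mm high overall, about 110 g. Stands on the bench at the start. Origin at the centre of its underside, z up its axis. Two to four of jar1 to jar4 are present.
- jar2: Squat lidded sample jar: clear glass with a blank paper band, 50 mm in diameter, white screw lid 48 mm in diameter, 52 mm high overall, about 110 g. Stands on the bench at the start. Origin at the centre of its underside, z up its axis. Two to four of jar1 to jar4 are present.
- jar3: Squat lidded sample jar: clear glass with a blank paper band, 50 mm in diameter, white screw lid 48 mm in diameter, 52 mm high overall, about 110 g. Stands on the bench at the start. Origin at the centre of its underside, z up its axis. Two to four of jar1 to jar4 are present.
- jar4: Squat lidded sample jar: clear glass with a blank paper band, 50 mm in diameter, white screw lid 48 mm in diameter, 52 mm high overall, about 110 g. Stands on the bench at the start. Origin at the centre of its underside, z up its axis. Two to four of jar1 to jar4 are present.
- beaker: Open glass beaker, 58 mm in diameter, 70 mm high, near the jars; leave it. Origin at the centre of its underside.
- amber_bottle: Brown glass bottle with black cap, 56 mm in diameter, 120 mm high; leave it. Origin at the centre of its underside.
- spatula: Spatula about 200 mm long lying on the bench; leave it. Origin at its middle, underneath, x along it.
- stopper_tin: Round steel tin, 66 mm in diameter, 38 mm high; leave it. Origin at the centre of its underside.
Mind the look-alikes: they are no part of the job. What is shaped like the label_stand but red is not meant.

How it is judged:
By the outcome, as a careful person would: the job done as asked, in the order asked, and still so for the second after the job is handed in, with the robot touching nothing.
Of jar1, jar2, jar3, jar4 only 2 to 4 are there at a start; the rules pass over those that are not, and their reading is None.
At some moment in a run one of jar1, jar2, jar3, jar4, label_roll may be knocked a few centimetres aside while the robot is not near it.
Once in a run the grip may slacken for a moment while it holds something.
It also fails if it takes over 210 s, if anything falls off the work surface, if the arm or the gripper's body presses on something with over 40 N, if the wrist force passes 120 N, or if a joint passes its speed limit or range.

## Robot

A 6-joint arm with a two-finger parallel gripper is mounted at the origin on the work surface. World frame = base frame: x ahead of the robot, y to its left, z up, the work surface at z = 0. Lengths are in m, angles in rad, forces in N, time in s.
With the tool pointing down it reaches from about 0.25 to 0.775 m from the base axis. Payload 4 kg.
Tool frame: the origin (TCP) lies midway between the tips of the shut fingers; the grasp point (between the pads) lies 19 mm behind it (grip_point_offset is the distance from the TCP to the grasp point, in m); z points along the fingers, y is the line along which they close (so a half turn about z gives the same grasp; the last joint's range is limited). The gripper opens to 94 mm and grips with 3 to 60 N. Pads are 16 mm wide; open, the fingers measure 119 mm over their backs; the gripper's body (75 mm by 177 mm) begins 78 mm behind the grasp point.
Start: joints at [1.21, 0.087, 1.371, -0, 1.684, -0.103], TCP at [0.14, 0.532, 0.206] pointing down, gripper open.
Joint ranges: [-3.1, 3.1], [-0.76, 2.03], [0.27, 2.55], [-1.08, 4.22], [0.17, 2.65], [-2.57, 2.57]. Speed limits (rad/s): [2.79, 2.79, 3.14, 3.14, 3.14, 3.14].

## Interface

Orientations are given as [roll, pitch, yaw] about the fixed x, y, z axes, in that order (R = Rz(yaw) Ry(pitch) Rx(roll)).
In Python, from bench import * gives the robot as it stands.
- The arm moves only by the tool carry_out, never from a script. Its argument "commands" is a list of rows, each a list of 6 numbers: the shift along the tool's x, y, z in m, then the turn, a rotation vector about the tool's x, y, z in rad. In form: [[tx, ty, tz, rx, ry, rz], ...]. A call has exactly 5 rows; each row is the pose to reach, as a shift and turn from the pose commanded when the call began, along the tool's axes at that moment; what a row does not reach only later rows make up. A row lasts 1/10 s, in which the tool goes at most 50 mm and 8.59 degrees, less where a joint would pass 70% of its speed; a pose out of reach is approached as far as the arm can. A call with a gripper value outside its range is refused whole. "jaw" is the opening, from 0 (shut) to 1 (fully open), set as the call begins (left out, the last holds). The fingers move at their own pace and stop on an object; the grip force is fixed at half the most. Time passes only in rows, so rows that repeat a pose let the fingers close, or fill a call up. It gives the time, the measured TCP pose, the force, the opening and the grip force at its end, in the units of the state.
- get_obs(): the state, without advancing time (a new reading comes with each control period).
- snapshot(name): name is "side" or "top" or "wrist"; returns a dict with "img" (400x640x3 uint8, red, green, blue), "range_z" (400x640 float32, m along the optical axis (not along the pixel's ray), 0 where there is no reading), "fx", "fy", "cx", "cy" (pixels), "R" (3x3) and "t" (3): a world point X has camera coordinates R X + t. Camera axes: x right, y down, z forward; pixel columns grow to the right and rows downward; lengths in m; the calibration is good to about 2 mm. The wrist camera is an equidistant fisheye: a pixel r from the principal point sees the ray r / f radians off the axis. A picture is of the moment at which its call begins.
- close_job(): hands the job in; it is judged then, once.
The state is a dict: "time": time; "joint_positions": joint angles; "qvel": joint speeds; "joint_torque": joint torques, N m; "tool_pos": TCP position; "ee_rot": TCP orientation; "wrist_force": force on the tool from outside, world axes, zero at the start; "wrist_torque": the same for the moment, N m; "width": finger opening in m; "finger_force": force on a finger pad.
Only numpy, scipy, OpenCV 4.12 (cv2) and the standard library are available. Lean on these libraries where they do the work, as an engineer would, in place of code of your own. Each camera call takes 0.05 s, during which the arm holds its last target. There are 200 camera calls.

## Working session

There is one attempt and no reset: what is moved stays moved. The work goes in short steps, Python scripts to look and compute and a tool call to move; the robot and the scene stay as the last step left them, time stands still between calls to the robot, and variables do not carry over. Pictures are saved under pics/ and viewed, at most 14 in all, crops included, and the job is handed in when it is done.

Besides the shell and the picture viewer there is one more tool, called after "Emit:" as name(argument=value, ...), one argument or row to a line, values as JSON. carry_out: Moves the arm, as the interface text tells. Its arguments: {"type":"object","properties":{"commands":{"type":"array","items":{"type":"array","items":{"type":"number"}}},"jaw":{"type":"number"}},"required":["commands"]}

```bash
ls; mkdir -p pics; python3 - <<'E'
from bench import *
import cv2,numpy as np
print(get_obs())
for n in ["side","top"]:
    s=snapshot(n); cv2.imwrite(f"pics/{n}0.png",s["img"][...,::-1]); np.savez(f"pics/{n}0.npz",**s)
    print(n,s["fx"],s["cx"],s["cy"],s["R"].round(3).tolist(),s["t"])
E
```

```text
pics
{'time': 0.0, 'joint_positions': array([ 1.20990241e+00,  8.79413521e-02,  1.37222214e+00, -3.53948594e-06,
        1.68355323e+00, -1.03069371e-01]), 'qvel': array([ 1.07039192e-03, -1.62644392e-03, -2.75511828e-04,  4.11200324e-04,
        5.24366375e-04,  7.82463166e-05]), 'joint_torque': array([ 3.31996789e-04, -3.40174341e+01, -3.02431440e+01,  7.18756858e-02,
        3.27566173e-02, -1.35870214e-04]), 'tool_pos': array([0.14004077, 0.53133004, 0.2043279 ]), 'ee_rot': array([-3.13947950e+00, -2.15039429e-04,  2.88376748e+00]), 'wrist_force': array([-0.36031829,  0.38429674,  0.81447837]), 'wrist_torque': array([ 0.04604263, -0.00350113,  0.07107859]), 'finger_force': 0.0, 'width': 0.09411005774811883}
side 451.49249796770255 317.78759151046245 199.6977548991784 [[0.997, -0.08, 0.009], [-0.056, -0.765, -0.642], [0.058, 0.639, -0.767]] [-0.49191514  0.05194337  1.47820755]
top 442.56611358960095 312.68947333312445 197.0040137778342 [[0.028, -1.0, 0.004], [-0.988, -0.029, -0.148], [0.149, 0.0, -0.989]] [-0.05578122  0.46713204  1.71200001]
```

View pics/side0.png

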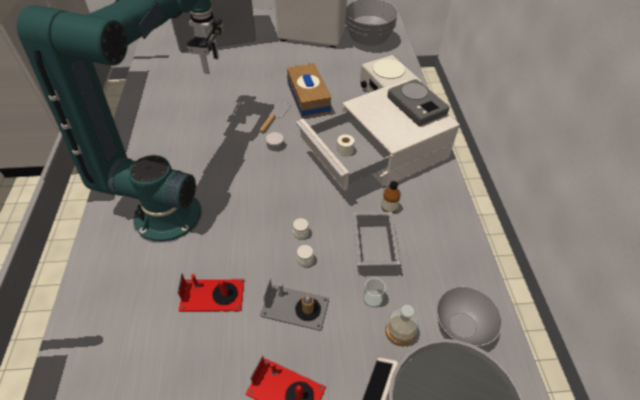

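View pics/top0.png

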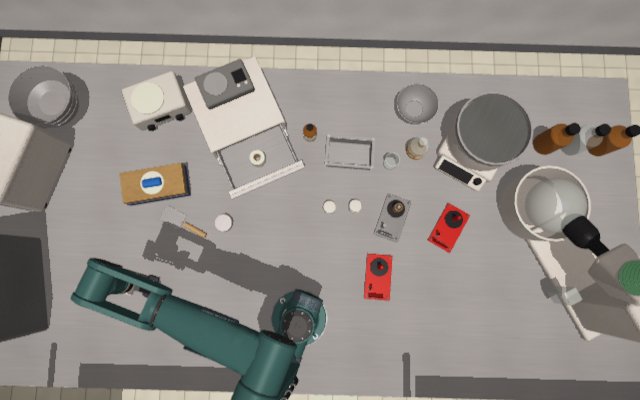

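The side view shows the unit with its open drawer at (345,145), holding the roll at (345,143), and the pan at (377,243). There are two white-lidded jars at (301,228) and (305,255), and a beaker at (374,291). The tin is at (275,141). The grey stand with the brown core is at (307,300).

Three stands could be meant: grey at top (396,208), and red at top (453,220) and (378,270). Only the grey one fits, because it carries the core and isn't red.

Next I'll measure.

```bash
cat > h.py <<'E'
import numpy as np, cv2
from scipy.spatial.transform import Rotation as Ro
def cloud(s):
    v,u=np.mgrid[0:400,0:640]; z=s["range_z"].astype(float)
    P=np.stack([(u-s["cx"])/s["fx"]*z,(v-s["cy"])/s["fy"]*z,z],-1)
    W=(P-s["t"])@s["R"]; W[z==0]=np.nan
    return W
def px(s,X):
    c=np.atleast_2d(X)@s["R"].T+s["t"]
    return np.c_[c[:,0]/c[:,2]*s["fx"]+s["cx"],c[:,1]/c[:,2]*s["fy"]+s["cy"]]
def blob(W,u,v,r,zlo,zhi):
    "centre of the bounding circle of points of given height near pixel"
    c=W[v-r:v+r,u-r:u+r].reshape(-1,3); m=(c[:,2]>zlo)&(c[:,2]<zhi); c=c[m]
    (x,y),R=cv2.minEnclosingCircle(c[:,:2].astype(np.float32))
    return dict(n=len(c),mean=c.mean(0).round(4),circ=(round(x,4),round(y,4),round(R,4)),med_z=round(float(np.median(c[:,2])),4))
E
python3 - <<'E'
from h import *
T=np.load("pics/top0.npz"); S=np.load("pics/side0.npz")
WT,WS=cloud(T),cloud(S)
print("bench z",np.nanmedian(WT[225:240,300:360,2]),np.nanmedian(WS[170:200,230:260,2]))
for n,u,v,r,us,vs,zl,zh in [("jarA",330,206,12,301,226,.04,.07),("jarB",355,205,12,305,252,.04,.07),("tin",223,222,14,275,141,.025,.05),
   ("core",396,208,12,307,298,.055,.1),("beaker",391,160,12,374,288,.055,.09),("bottle",310,131,12,391,195,.05,.15),("roll",257,157,14,345,141,.115,.15)]:
    print(n,blob(WT,u,v,r,zl,zh)); print("   side",blob(WS,us,vs,14,zl,zh))
# other things of jar-lid height on bench in front area
b=np.zeros((400,640),np.uint8); b[(WT[...,2]>.03)&(WT[...,2]<.09)]=1
n,l,st,c=cv2.connectedComponentsWithStats(b)
for i in range(1,n):
    if 15<st[i,4]<3000: print(st[i],WT[l==i].mean(0).round(3))
b=np.zeros((400,640),np.uint8); b[(WS[...,2]>.03)&(WS[...,2]<.09)]=1
n,l,st,c=cv2.connectedComponentsWithStats(b)
print("side")
for i in range(1,n):
    if 15<st[i,4]<3000: print(st[i],WS[l==i].mean(0).round(3))
for nm,a in [("drawer",T["img"][60:240,170:380]),("stand",T["img"][125:245,310:470])]:
    pass
a=T["img"][50:240,100:430][...,::-1]; cv2.imwrite("pics/c1.png",cv2.resize(a,(792,456),interpolation=cv2.INTER_CUBIC))
E
```

```text
bench z 7.4451238148199e-05 0.0016041301570372333
jarA {'n': 119, 'mean': array([ 0.4285, -0.1066,  0.052 ]), 'circ': (0.4291, -0.1071, 0.0242), 'med_z': 0.052}
   side {'n': 183, 'mean': array([ 0.4293, -0.1092,  0.0518]), 'circ': (0.4322, -0.1062, 0.0264), 'med_z': 0.0526}
jarB {'n': 121, 'mean': array([ 0.4347, -0.207 ,  0.0524]), 'circ': (0.4358, -0.207, 0.0243), 'med_z': 0.0518}
   side {'n': 207, 'mean': array([ 0.4364, -0.2095,  0.0519]), 'circ': (0.4354, -0.2064, 0.0252), 'med_z': 0.0526}
tin {'n': 226, 'mean': array([0.3551, 0.3053, 0.0378]), 'circ': (0.3552, 0.3057, 0.0331), 'med_z': 0.0376}
   side {'n': 212, 'mean': array([0.3561, 0.302 , 0.0386]), 'circ': (0.3559, 0.3068, 0.036), 'med_z': 0.0394}
core {'n': 47, 'mean': array([ 0.4324, -0.3722,  0.0695]), 'circ': (0.4334, -0.3727, 0.0154), 'med_z': 0.0679}
   side {'n': 115, 'mean': array([ 0.4337, -0.3755,  0.0682]), 'circ': (0.4333, -0.3721, 0.0171), 'med_z': 0.0671}
beaker {'n': 64, 'mean': array([ 0.6207, -0.3508,  0.0664]), 'circ': (0.6203, -0.3499, 0.0304), 'med_z': 0.0669}
   side {'n': 169, 'mean': array([ 0.6199,
[... 2735 characters left out ...]
0.655 -0.18   0.059]
[293 218  16  17 216] [ 0.429 -0.111  0.049]
[296 245  17  18 243] [ 0.436 -0.212  0.049]
[177 272   8  27 119] [ 0.088 -0.296  0.054]
[190 274   7  10  40] [ 0.12  -0.275  0.055]
[263 279   9  26  96] [ 0.326 -0.333  0.055]
[363 278  22  25 337] [ 0.62  -0.349  0.054]
[218 280   9  14  81] [ 0.203 -0.311  0.062]
[278 282   5  11  42] [ 0.362 -0.32   0.054]
[ 436  286   66   60 1399] [ 0.877 -0.424  0.052]
[302 295  11  17 164] [ 0.434 -0.378  0.061]
[387 308  31  33 609] [ 0.671 -0.469  0.072]
[250 355  14  29 139] [ 0.299 -0.543  0.054]
[362 357  36  43 916] [ 0.597 -0.587  0.048]
[270 361   6  11  45] [ 0.338 -0.538  0.055]
[295 385   8  13  90] [ 0.398 -0.605  0.065]
```

View pics/c1.png

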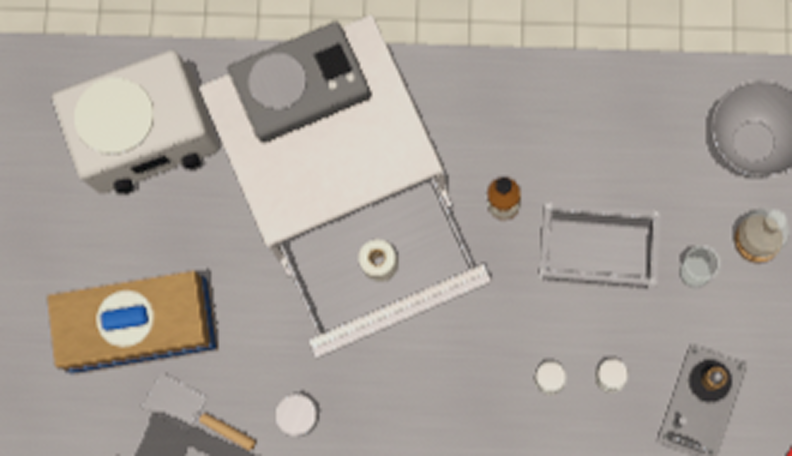

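The enlarged crop shows the drawer with the roll (its hole at crop (377,258)), the pan at (598,248) and the beaker at (698,265). The two 48 mm lids at (550,375) and (612,374) are the jars; the disc at (296,413) is 66 mm across and 38 mm high, so it's the tin. The grey stand carries the brown core at (712,378).

The heights agree with the text: jars 0.052, core 0.067, roll top 0.132. Next come the drawer, the pan and the stand's frame.

```bash
cat >> h.py <<'E'
def rect(W,sel):
    c=W[sel][:,:2]; return cv2.minAreaRect((c*1000).astype(np.float32))
E
python3 - <<'E'
from h import *
T=np.load("pics/top0.npz"); W=cloud(T)
v,u=np.mgrid[0:400,0:640]; z=W[...,2]
box=lambda a,b,c,d:(u>a)&(u<b)&(v>c)&(v<d)
top=box(180,290,50,155)&(abs(z-.16)<.006)
for nm,sel in [("unit top",top),("panel",box(222,310,155,202)&(z>.145)&(z<.165)),("lip",box(222,310,155,202)&(z>.135)&(z<.165)),
   ("pan rim",box(318,380,130,175)&(z>.058)&(z<.07)),("drawer floor",box(235,290,130,185)&(abs(z-.083)<.004))]:
    r=rect(W,sel); p=cv2.boxPoints(r); print(nm,sel.sum(),r,"z",np.median(z[sel]).round(4),p.round(0).tolist())
E
```

```text
unit top 3628 ((797.8927001953125, 269.2398681640625), (287.3260192871094, 299.66778564453125), 25.70172691345215) z 0.1599 [[603.0, 342.0], [733.0, 72.0], [992.0, 197.0], [862.0, 467.0]]
panel 636 ((511.5484313964844, 130.9619598388672), (31.932249069213867, 292.16748046875), 25.746198654174805) z 0.1547 [[434.0, 256.0], [561.0, -8.0], [589.0, 6.0], [462.0, 269.0]]
lip 667 ((553.7264404296875, 151.30274963378906), (125.58546447753906, 292.16748046875), 25.746198654174805) z 0.1544 [[434.0, 256.0], [561.0, -8.0], [674.0, 47.0], [547.0, 310.0]]
pan rim 388 ((649.3848876953125, -182.89712524414062), (192.0760955810547, 125.97742462158203), 86.8724365234375) z 0.065 [[581.0, -275.0], [707.0, -282.0], [718.0, -90.0], [592.0, -84.0]]
drawer floor 1342 ((618.0593872070312, 174.90130615234375), (168.31777954101562, 242.67083740234375), 25.88410758972168) z 0.0829 [[489.0, 247.0], [595.0, 29.0], [747.0, 102.0], [641.0, 321.0]]
```

Drawer yaw is 0.449 rad and its axes are measured. The roll is 83 mm in from the front wall, on the centre line, and the opening is about 160 mm, all plausible. I'll use one tool yaw of 0.449 throughout, so tool x = drawer x and tool y = −drawer y.

```bash
cat >> h.py <<'E'
YAW=0.4494
dX=np.array([np.cos(YAW),np.sin(YAW),0]); dY=np.array([-np.sin(YAW),np.cos(YAW),0])
F0=np.array([.4975,.124,.083])+.029*dX   # drawer_floor at the start
def seq(o,goals,yaw=YAW):
    "shifts (tool axes at each step) and rotvec for successive goals (xyz[,yaw])"
    p=np.array(o["tool_pos"]); R=Ro.from_euler("xyz",o["ee_rot"])
    for g in goals:
        y=g[3] if len(g)>3 else yaw
        R2=Ro.from_euler("xyz",[np.pi,0,y]); s=R.inv().apply(np.array(g[:3])-p); r=(R.inv()*R2).as_rotvec()
        print(np.round(g,3),"shift",s.round(4),"rot",r.round(3)); p=np.array(g[:3]); R=R2
E
python3 - <<'E'
from h import *; from bench import *
o=get_obs(); y0=o["ee_rot"][2]; d=(y0-YAW)/4
seq(o,[(.28,.38,.22,y0-d),(.40,.18,.22,y0-2*d),(.43,-.05,.22,y0-3*d),(.4334,-.25,.2,YAW),(.4334,-.3724,.12),(.4334,-.3724,.026)])
E
```

```text
[0.28  0.38  0.22  2.275] shift [-0.1739 -0.1107 -0.0154] rot [-0.002  0.     0.609]
[0.4   0.18  0.22  1.667] shift [-0.2301 -0.0381 -0.    ] rot [ 0.    -0.     0.609]
[ 0.43  -0.05   0.22   1.058] shift [-0.2318  0.0079  0.    ] rot [ 0.    -0.     0.609]
[ 0.433 -0.25   0.2    0.449] shift [-0.1726  0.1011  0.02  ] rot [ 0.    -0.     0.609]
[ 0.433 -0.372  0.12 ] shift [-0.0532  0.1102  0.08  ] rot [0. 0. 0.]
[ 0.433 -0.372  0.026] shift [ 0.    -0.     0.094] rot [0. 0. 0.]
```

Emit:
carry_out(
  commands=[
    [-0.035,-0.022,-0.003,0,0,0.122],
    [-0.07,-0.044,-0.006,0,0,0.244],
    [-0.104,-0.066,-0.009,0,0,0.366],
    [-0.139,-0.088,-0.012,0,0,0.488],
    [-0.174,-0.111,-0.015,-0.002,0,0.609],
  ],
  jaw=1,
)

```text
time: 0.6
tool_pos: [0.2808, 0.3787, 0.22]
ee_rot: [3.14, -0.001, 2.27]
wrist_force: [0.7, 0.5, 0.6]
width: 0.0941
finger_force: 0.0
```

Emit:
carry_out(
  commands=[
    [-0.046,-0.008,0,0,0,0.122],
    [-0.092,-0.015,0,0,0,0.244],
    [-0.138,-0.023,0,0,0,0.366],
    [-0.184,-0.03,0,0,0,0.488],
    [-0.23,-0.038,0,0,0,0.609],
  ],
)

```text
time: 1.1
tool_pos: [0.4005, 0.1785, 0.2199]
ee_rot: [3.141, -0.002, 1.661]
wrist_force: [0.6, 0.6, 1.4]
width: 0.0942
finger_force: 0.0
```

Emit:
carry_out(
  commands=[
    [-0.046,0.002,0,0,0,0.122],
    [-0.093,0.003,0,0,0,0.244],
    [-0.139,0.005,0,0,0,0.366],
    [-0.186,0.006,0,0,0,0.488],
    [-0.232,0.008,0,0,0,0.609],
  ],
)

```text
time: 1.6
tool_pos: [0.4296, -0.0518, 0.2196]
ee_rot: [-3.141, -0.002, 1.052]
wrist_force: [0.3, -0.8, -0.9]
width: 0.0938
finger_force: 0.0
```

Emit:
carry_out(
  commands=[
    [-0.035,0.02,0.004,0,0,0.122],
    [-0.069,0.04,0.008,0,0,0.244],
    [-0.104,0.061,0.012,0,0,0.366],
    [-0.138,0.081,0.016,0,0,0.488],
    [-0.173,0.101,0.02,0,0,0.609],
  ],
)

```text
time: 2.1
tool_pos: [0.4325, -0.2517, 0.1989]
ee_rot: [-3.14, -0.002, 0.443]
wrist_force: [0.4, -0.2, 0.8]
width: 0.0942
finger_force: 0.0
```

Emit:
carry_out(
  commands=[
    [-0.013,0.028,0.02,0,0,0],
    [-0.027,0.055,0.04,0,0,0],
    [-0.04,0.083,0.06,0,0,0],
    [-0.053,0.11,0.08,0,0,0],
    [-0.053,0.11,0.08,0,0,0],
  ],
)

```text
time: 2.6
tool_pos: [0.4304, -0.3734, 0.1144]
ee_rot: [-3.133, 0.002, 0.444]
wrist_force: [-0.6, 0.9, 0.1]
width: 0.0944
finger_force: 0.0
```

Tracking is good. A quick look with the wrist camera before the grasp.

```bash
cat >> h.py <<'E'
def wcloud(s):
    "fisheye: world points (range_z along optical axis)"
    v,u=np.mgrid[0:400,0:640]; a=(u-s["cx"])/s["fx"]; b=(v-s["cy"])/s["fy"]; th=np.hypot(a,b)
    z=s["range_z"].astype(float); k=np.tan(np.minimum(th,1.5))/np.maximum(th,1e-9)
    P=np.stack([a*k*z,b*k*z,z],-1); W=(P-s["t"])@s["R"]; W[(z==0)|(th>1.45)]=np.nan
    return W
def wpx(s,X):
    c=np.atleast_2d(X)@s["R"].T+s["t"]; r=np.hypot(c[:,0],c[:,1]); th=np.arctan2(r,c[:,2])
    return np.c_[c[:,0]/r*th*s["fx"]+s["cx"],c[:,1]/r*th*s["fy"]+s["cy"]]
def near(W,x,y,r,zlo,zhi):
    m=(np.hypot(W[...,0]-x,W[...,1]-y)<r)&(W[...,2]>zlo)&(W[...,2]<zhi); c=W[m]
    if len(c)<4: return len(c)
    (cx,cy),R=cv2.minEnclosingCircle(c[:,:2].astype(np.float32))
    return len(c),"circ",round(cx,4),round(cy,4),round(R,4),"medz",round(float(np.median(c[:,2])),4)
E
python3 - <<'E'
from h import *; from bench import *
o=get_obs(); print(o["tool_pos"],o["ee_rot"])
s=snapshot("wrist"); cv2.imwrite("pics/w1.png",s["img"][...,::-1]); W=wcloud(s)
print(near(W,.4334,-.3724,.03,.06,.072),near(W,.4334,-.3724,.03,.074,.09),wpx(s,[[.4334,-.3724,.066],[.4334,-.3724,.08]]))
T=snapshot("top"); print(near(cloud(T),.598,.173,.05,.12,.15))
E
```

```text
[ 0.43043833 -0.37343024  0.11436556] [-3.13330064e+00  1.74951592e-03  4.44178393e-01]
(703, 'circ', 0.4365, -0.3725, 0.0163, 'medz', 0.0652) (302, 'circ', 0.4366, -0.3718, 0.008, 'medz', 0.0784) [[317.13980952 214.57944401]
 [317.00510705 220.4789133 ]]
(160, 'circ', 0.5985, 0.1736, 0.0288, 'medz', 0.1325)
```

View pics/w1.png

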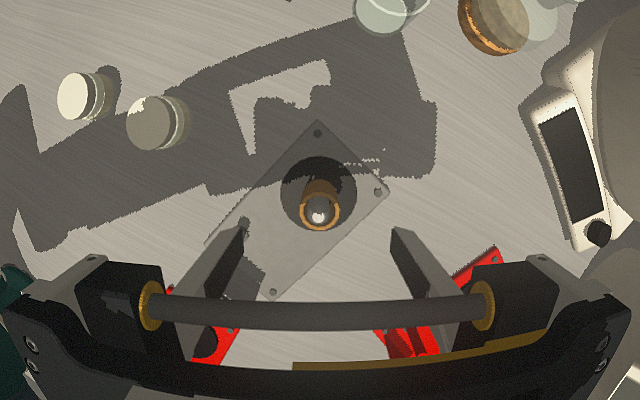

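The view shows the core on the grey stand at (320,212), centred between the fingers, with the red look-alikes well clear. Now I'll descend.

Emit:
carry_out(
  commands=[
    [0.002,0.001,0.015,0,0,0],
    [0.004,0.001,0.03,0,0,0],
    [0.004,0.001,0.045,0,0,0],
    [0.004,0.001,0.06,0,0,0],
    [0.004,0.001,0.06,0,0,0],
  ],
)

```text
time: 3.2
tool_pos: [0.4354, -0.3692, 0.0557]
ee_rot: [-3.134, 0.0, 0.448]
wrist_force: [-0.5, -0.2, -0.4]
width: 0.0941
finger_force: 0.0
```

Emit:
carry_out(
  commands=[
    [-0.001,0.003,0.01,0,0,0],
    [-0.001,0.003,0.02,0,0,0],
    [-0.001,0.003,0.028,0,0,0],
    [-0.001,0.003,0.028,0,0,0],
    [-0.001,0.003,0.028,0,0,0],
  ],
)

```text
time: 3.7
tool_pos: [0.4374, -0.3744, 0.0312]
ee_rot: [-3.14, -0.002, 0.448]
wrist_force: [-0.4, -0.1, -0.3]
width: 0.0944
finger_force: 0.0
```

Emit:
carry_out(
  commands=[
    [0,0,0,0,0,0],
    [0,0,0,0,0,0],
    [0,0,0,0,0,0],
    [0,0,0,0,0,0],
    [0,0,0,0,0,0],
  ],
  jaw=0,
)

```text
time: 4.2
tool_pos: [0.4375, -0.3744, 0.0315]
ee_rot: [-3.141, -0.002, 0.448]
wrist_force: [-0.2, -0.6, -0.2]
width: 0.0575
finger_force: 0.0
```

Emit:
carry_out(
  commands=[
    [0,0,0,0,0,0],
    [0,0,0,0,0,0],
    [0,0,0,0,0,0],
    [0,0,0,0,0,0],
    [0,0,0,0,0,0],
  ],
)

```text
time: 4.7
tool_pos: [0.4374, -0.3743, 0.0313]
ee_rot: [-3.14, -0.002, 0.448]
wrist_force: [0.1, -0.2, -0.6]
width: 0.0318
finger_force: 30.0
```

Gripped at 31.8 mm, which is the core's diameter. Next: lift, and plan the pan.

Emit:
carry_out(
  commands=[
    [0,0,-0.02,0,0,0],
    [0,0,-0.045,0,0,0],
    [0,0,-0.07,0,0,0],
    [0,0,-0.095,0,0,0],
    [0,0,-0.11,0,0,0],
  ],
)

```text
time: 5.2
tool_pos: [0.438, -0.3752, 0.1438]
ee_rot: [3.14, -0.003, 0.448]
wrist_force: [0.8, -0.6, 0.2]
width: 0.0315
finger_force: 30.0
```

```bash
python3 - <<'E'
from h import *; from bench import *
o=get_obs(); print(o["width"],o["finger_force"],o["tool_pos"])
S=snapshot("side");W=cloud(S); x,y,z=o["tool_pos"]; cv2.imwrite("pics/s1.png",cv2.resize(S["img"][180:360,230:470,::-1],(720,540)))
seq(o,[(.55,-.27,.15),(.649,-.183,.15),(.649,-.183,.065),(.649,-.183,.024)])
E
```

```text
0.031542503875048325 29.99978642910719 [ 0.43795511 -0.37520343  0.14379804]
[ 0.55 -0.27  0.15] shift [ 0.1466 -0.0463 -0.0059] rot [ 0.002 -0.003 -0.002]
[ 0.649 -0.183  0.15 ] shift [ 0.127  -0.0354 -0.    ] rot [0. 0. 0.]
[ 0.649 -0.183  0.065] shift [ 0.    -0.     0.085] rot [0. 0. 0.]
[ 0.649 -0.183  0.024] shift [ 0.    -0.     0.041] rot [0. 0. 0.]
```

View pics/s1.png

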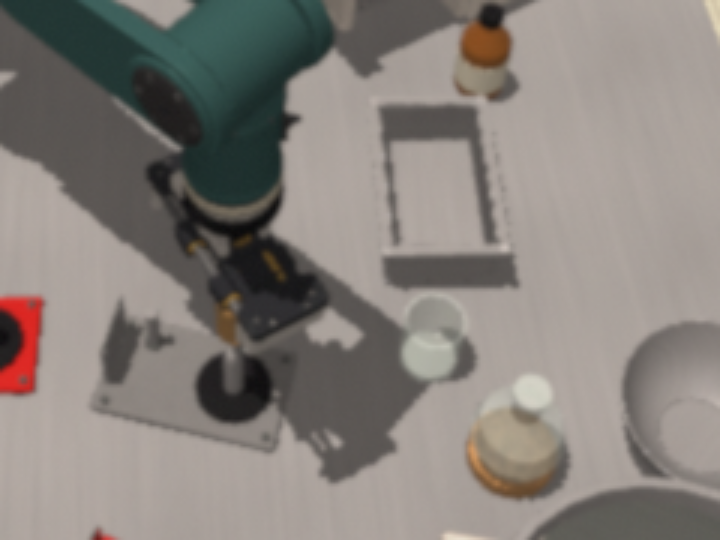

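The core at crop (227,320) is in the fingers, clear above the spindle, and the pan at (440,185) is empty. Carry it there.

Emit:
carry_out(
  commands=[
    [0.036,-0.011,-0.002,0,0,0],
    [0.073,-0.023,-0.004,0,0,0],
    [0.11,-0.035,-0.006,0,0,0],
    [0.147,-0.046,-0.006,0,0,0],
    [0.18,-0.055,-0.006,0,0,0],
  ],
)

```text
time: 5.75
tool_pos: [0.5765, -0.2453, 0.1464]
ee_rot: [-3.139, -0.001, 0.448]
wrist_force: [0.4, 0.2, 0.4]
width: 0.0316
finger_force: 30.0
```

Emit:
carry_out(
  commands=[
    [0.035,-0.01,0,0,0,0],
    [0.07,-0.02,0,0,0,0],
    [0.094,-0.027,0,0,0,0],
    [0.094,-0.027,0,0,0,0],
    [0.094,-0.027,0,0,0,0],
  ],
)

```text
time: 6.25
tool_pos: [0.6483, -0.1818, 0.1464]
ee_rot: [-3.139, 0.001, 0.449]
wrist_force: [0.3, 0.7, -0.6]
width: 0.0319
finger_force: 30.0
```

Emit:
carry_out(
  commands=[
    [0,0,0.02,0,0,0],
    [0,0,0.045,0,0,0],
    [0,0,0.07,0,0,0],
    [0,0,0.085,0,0,0],
    [0,0,0.085,0,0,0],
  ],
)

```text
time: 6.75
tool_pos: [0.6461, -0.1822, 0.0594]
ee_rot: [-3.136, 0.003, 0.446]
wrist_force: [0.3, -0.8, -1.1]
width: 0.0318
finger_force: 30.0
```

Emit:
carry_out(
  commands=[
    [0.002,0,0.012,0,0,0],
    [0.002,0,0.024,0,0,0],
    [0.002,0,0.034,0,0,0],
    [0.002,0,0.034,0,0,0],
    [0.002,0,0.034,0,0,0],
  ],
)

```text
time: 7.25
tool_pos: [0.6506, -0.1808, 0.0286]
ee_rot: [-3.14, -0.001, 0.448]
wrist_force: [0.3, -0.1, 1.0]
width: 0.0319
finger_force: 30.0
```

Emit:
carry_out(
  commands=[
    [0,0,0,0,0,0],
    [0,0,0,0,0,0],
    [0,0,0,0,0,0],
    [0,0,0,0,0,0],
    [0,0,0,0,0,0],
  ],
  jaw=0.6,
)

```text
time: 7.75
tool_pos: [0.6508, -0.1809, 0.0291]
ee_rot: [-3.141, -0.002, 0.448]
wrist_force: [0.4, 0.2, 0.6]
width: 0.0564
finger_force: 0.0
```

Emit:
carry_out(
  commands=[
    [0,0,-0.02,0,0,0],
    [0,0,-0.05,0,0,0],
    [0,0,-0.09,0,0,0],
    [0,0,-0.13,0,0,0],
    [0,0,-0.17,0,0,0],
  ],
)

```text
time: 8.25
tool_pos: [0.6503, -0.1811, 0.2005]
ee_rot: [-3.14, -0.002, 0.448]
wrist_force: [0.3, -0.1, -0.0]
width: 0.0565
finger_force: 0.0
```

```bash
python3 - <<'E'
from h import *; from bench import *
o=get_obs(); print(o["width"],o["tool_pos"],o["ee_rot"])
w=snapshot("wrist"); W=wcloud(w); print("core",near(W,.649,-.183,.04,.03,.08))
T=snapshot("top"); W=cloud(T)
print("roll",near(W,.598,.173,.06,.12,.15),"jars",near(W,.429,-.107,.05,.045,.07),near(W,.435,-.207,.05,.045,.07)); print("core",near(W,.649,-.183,.045,.01,.055))
S=snapshot("side");print("core side",near(cloud(S),.649,-.183,.045,.01,.055)); print("spindle",near(cloud(S),.434,-.373,.02,.07,.09),near(W,.434,-.373,.02,.07,.09))
E
```

```text
0.056459293157551604 [ 0.65029749 -0.18111549  0.2004741 ] [-3.14046533e+00 -1.67427448e-03  4.47842245e-01]
core (466, 'circ', 0.6513, -0.181, 0.0166, 'medz', 0.0523)
roll (159, 'circ', 0.5988, 0.1735, 0.0291, 'medz', 0.1323) jars 0 (111, 'circ', 0.436, -0.2074, 0.0238, 'medz', 0.0523)
core (44, 'circ', 0.6519, -0.1882, 0.0383, 'medz', 0.0362)
core side (150, 'circ', 0.6489, -0.1822, 0.0444, 'medz', 0.0367)
spindle (35, 'circ', 0.4332, -0.3721, 0.0096, 'medz', 0.0774) (16, 'circ', 0.4336, -0.3719, 0.0087, 'medz', 0.0767)
```

The core stands in the pan (seen at 0.651, −0.181, top 0.052). On to the roll.

```bash
python3 - <<'E'
from h import *; from bench import *
o=get_obs(); seq(o,[(.62,.0,.235),(.5988,.1735,.22),(.5988,.1735,.15),(.5988,.1735,.091)])
E
```

```text
[0.62  0.    0.235] shift [ 0.0498 -0.1778 -0.0316] rot [ 0.006 -0.008 -0.002]
[0.599 0.174 0.22 ] shift [ 0.0563 -0.1655  0.015 ] rot [0. 0. 0.]
[0.599 0.174 0.15 ] shift [ 0.   -0.    0.07] rot [0. 0. 0.]
[0.599 0.174 0.091] shift [ 0.    -0.     0.059] rot [0. 0. 0.]
```

Emit:
carry_out(
  commands=[
    [0.01,-0.036,-0.008,0,0,0],
    [0.02,-0.072,-0.02,0,0,0],
    [0.03,-0.108,-0.03,0,0,0],
    [0.04,-0.144,-0.032,0,0,0],
    [0.05,-0.178,-0.032,0,0,0],
  ],
  jaw=1,
)

```text
time: 8.9
tool_pos: [0.6176, 0.0024, 0.2296]
ee_rot: [-3.139, 0.0, 0.448]
wrist_force: [-0.2, 0.1, -0.5]
width: 0.0921
finger_force: 0.0
```

Emit:
carry_out(
  commands=[
    [0.012,-0.037,0.003,0,0,0],
    [0.025,-0.074,0.006,0,0,0],
    [0.038,-0.111,0.01,0,0,0],
    [0.05,-0.148,0.015,0,0,0],
    [0.056,-0.165,0.015,0,0,0],
  ],
)

```text
time: 9.4
tool_pos: [0.5955, 0.1767, 0.2131]
ee_rot: [-3.138, 0.003, 0.451]
wrist_force: [-0.1, -0.7, 0.5]
width: 0.0939
finger_force: 0.0
```

```bash
python3 - <<'E'
from h import *; from bench import *
o=get_obs(); print(o["tool_pos"],o["ee_rot"])
w=snapshot("wrist"); W=wcloud(w); r=near(W,.598,.1735,.05,.12,.15); print("roll",r)
print("floor",np.median(W[(abs((W-F0)@dX-.1)<.06)&(abs((W-F0)@dY)<.1)&(abs(W[...,2]-.083)<.012)][:,2]))
seq(o,[(r[2],r[3],.15),(r[2],r[3],.091)])
S=snapshot("side"); print(near(cloud(S),.598,.1735,.04,.12,.15))
E
```

```text
[0.59552317 0.17665931 0.21310511] [-3.13823418  0.00344419  0.45110067]
roll (2843, 'circ', 0.6017, 0.1753, 0.0295, 'medz', 0.1325)
floor 0.08261449088853914
[0.602 0.175 0.15 ] shift [0.0052 0.0041 0.0631] rot [-0.003  0.003  0.002]
[0.602 0.175 0.091] shift [ 0.    -0.     0.059] rot [0. 0. 0.]
(200, 'circ', 0.5956, 0.173, 0.0331, 'medz', 0.1333)
```

Emit:
carry_out(
  commands=[
    [0.004,0.004,0.015,0,0,0],
    [0.004,0.004,0.035,0,0,0],
    [0.004,0.004,0.055,0,0,0],
    [0.004,0.004,0.063,0,0,0],
    [0.004,0.004,0.063,0,0,0],
  ],
)

```text
time: 10.0
tool_pos: [0.6024, 0.17, 0.1508]
ee_rot: [-3.14, 0.003, 0.445]
wrist_force: [-0.3, -0.8, 0.7]
width: 0.0937
finger_force: 0.0
```

Emit:
carry_out(
  commands=[
    [0,0,0,0,0,0],
    [0,0,0.015,0,0,0],
    [0,0,0.03,0,0,0],
    [0,0,0.045,0,0,0],
    [0,0,0.054,0,0,0],
  ],
)

```text
time: 10.5
tool_pos: [0.6017, 0.172, 0.0966]
ee_rot: [-3.14, 0.002, 0.448]
wrist_force: [0.1, 0.3, 0.8]
width: 0.094
finger_force: 0.0
```

Emit:
carry_out(
  commands=[
    [0,0,0,0,0,0],
    [0,0,0,0,0,0],
    [0,0,0,0,0,0],
    [0,0,0,0,0,0],
    [0,0,0,0,0,0],
  ],
)

```text
time: 11.0
tool_pos: [0.6035, 0.1723, 0.1003]
ee_rot: [-3.141, -0.003, 0.448]
wrist_force: [-0.2, 0.2, 0.8]
width: 0.0939
finger_force: 0.0
```

Emit:
carry_out(
  commands=[
    [-0.002,-0.003,0.005,0,0,0],
    [-0.002,-0.003,0.009,0,0,0],
    [-0.002,-0.003,0.009,0,0,0],
    [-0.002,-0.003,0.009,0,0,0],
    [-0.002,-0.003,0.009,0,0,0],
  ],
)

```text
time: 11.5
tool_pos: [0.6, 0.174, 0.0905]
ee_rot: [-3.141, -0.002, 0.448]
wrist_force: [-0.5, 0.0, -0.3]
width: 0.0939
finger_force: 0.0
```

Emit:
carry_out(
  commands=[
    [0,0,0,0,0,0],
    [0,0,0,0,0,0],
    [0,0,0,0,0,0],
    [0,0,0,0,0,0],
    [0,0,0,0,0,0],
  ],
  jaw=0,
)

```text
time: 12.0
tool_pos: [0.5999, 0.174, 0.0905]
ee_rot: [-3.14, -0.002, 0.448]
wrist_force: [-0.4, 0.5, -0.4]
width: 0.0585
finger_force: 30.0
```

Emit:
carry_out(
  commands=[
    [0,0,0,0,0,0],
    [0,0,0,0,0,0],
    [0,0,0,0,0,0],
    [0,0,0,0,0,0],
    [0,0,0,0,0,0],
  ],
)

```text
time: 12.5
tool_pos: [0.5999, 0.174, 0.0905]
ee_rot: [-3.14, -0.002, 0.448]
wrist_force: [0.1, 0.8, 1.2]
width: 0.0586
finger_force: 30.0
```

Emit:
carry_out(
  commands=[
    [0,0,-0.02,0,0,0],
    [0,0,-0.045,0,0,0],
    [0,0,-0.075,0,0,0],
    [0,0,-0.105,0,0,0],
    [0,0,-0.13,0,0,0],
  ],
)

```text
time: 13.0
tool_pos: [0.5999, 0.1738, 0.222]
ee_rot: [-3.141, -0.003, 0.448]
wrist_force: [0.1, 0.1, -1.3]
width: 0.0582
finger_force: 30.0
```

```bash
python3 - <<'E'
from h import *; from bench import *
o=get_obs(); print(o["width"],o["finger_force"],o["tool_pos"])
seq(o,[(.57,-.05,.22),(.50,-.25,.2),(.4349,-.3723,.15),(.4349,-.3723,.10)])
w=snapshot("wrist"); W=wcloud(w); p=o["tool_pos"]; r=near(W,p[0],p[1],.05,p[2]+.03,p[2]+.05); print(r,p+[0,0,.042])
E
```

```text
0.058249555977872305 29.999352945014834 [0.59987502 0.17378045 0.22198749]
[ 0.57 -0.05  0.22] shift [-0.1238  0.1888  0.0015] rot [-0.001 -0.003 -0.002]
[ 0.5  -0.25  0.2 ] shift [-0.1499  0.1497  0.02  ] rot [0. 0. 0.]
[ 0.435 -0.372  0.15 ] shift [-0.1118  0.0819  0.05  ] rot [0. 0. 0.]
[ 0.435 -0.372  0.1  ] shift [ 0.   -0.    0.05] rot [0. 0. 0.]
(8675, 'circ', 0.6094, 0.1779, 0.0417, 'medz', 0.2639) [0.59987502 0.17378045 0.26398749]
```

Emit:
carry_out(
  commands=[
    [-0.025,0.038,0,0,0,0],
    [-0.05,0.076,0,0,0,0],
    [-0.075,0.114,0,0,0,0],
    [-0.1,0.152,0,0,0,0],
    [-0.124,0.189,0.001,0,0,0],
  ],
)

```text
time: 13.55
tool_pos: [0.569, -0.052, 0.218]
ee_rot: [-3.14, -0.001, 0.448]
wrist_force: [0.1, 0.3, -0.9]
width: 0.0584
finger_force: 30.0
```

Emit:
carry_out(
  commands=[
    [-0.03,0.03,0.004,0,0,0],
    [-0.06,0.06,0.008,0,0,0],
    [-0.09,0.09,0.012,0,0,0],
    [-0.12,0.12,0.016,0,0,0],
    [-0.15,0.15,0.02,0,0,0],
  ],
)

```text
time: 14.05
tool_pos: [0.4985, -0.2517, 0.1973]
ee_rot: [-3.139, -0.001, 0.448]
wrist_force: [-0.2, 0.9, -1.0]
width: 0.0584
finger_force: 30.0
```

Emit:
carry_out(
  commands=[
    [-0.028,0.02,0.012,0,0,0],
    [-0.056,0.041,0.025,0,0,0],
    [-0.084,0.061,0.037,0,0,0],
    [-0.112,0.082,0.05,0,0,0],
    [-0.112,0.082,0.05,0,0,0],
  ],
)

```text
time: 14.55
tool_pos: [0.4306, -0.3749, 0.1443]
ee_rot: [-3.135, 0.002, 0.442]
wrist_force: [0.1, 0.3, -1.8]
width: 0.0588
finger_force: 30.0
```

Emit:
carry_out(
  commands=[
    [0,0,0,0,0,0],
    [0,0,0,0,0,0],
    [0,0,0,0,0,0],
    [0,0,0,0,0,0],
    [0,0,0,0,0,0],
  ],
)

```text
time: 15.05
tool_pos: [0.4348, -0.3722, 0.1488]
ee_rot: [-3.141, -0.002, 0.449]
wrist_force: [0.7, -0.3, -0.3]
width: 0.0585
finger_force: 30.0
```

```bash
python3 - <<'E'
from h import *; from bench import *
o=get_obs(); print(o["width"],o["finger_force"],o["tool_pos"],o["ee_rot"])
w=snapshot("wrist"); cv2.imwrite("pics/w2.png",w["img"][...,::-1]); W=wcloud(w); p=o["tool_pos"]
print("bore exp",wpx(w,[p+[0,0,.042]]),"spindle",wpx(w,[[.4366,-.3718,.08],[.4366,-.3718,.016]]))
np.savez("pics/w2.npz",**w)
S=snapshot("side"); np.savez("pics/s2.npz",**S)
seq(o,[(.4349,-.3723,.10),(.4349,-.3723,.027)])
E
```

```text
0.05851316085612539 29.999304777011275 [ 0.43481915 -0.37219805  0.1488285 ] [-3.14131730e+00 -2.06626269e-03  4.49105597e-01]
bore exp [[315.88687196 275.40013357]] spindle [[316.76384857 208.90749075]
 [316.77471068 191.23918826]]
[ 0.435 -0.372  0.1  ] shift [-0.0001  0.0001  0.0488] rot [-0.    -0.002 -0.   ]
[ 0.435 -0.372  0.027] shift [ 0.    -0.     0.073] rot [0. 0. 0.]
```

View pics/w2.png

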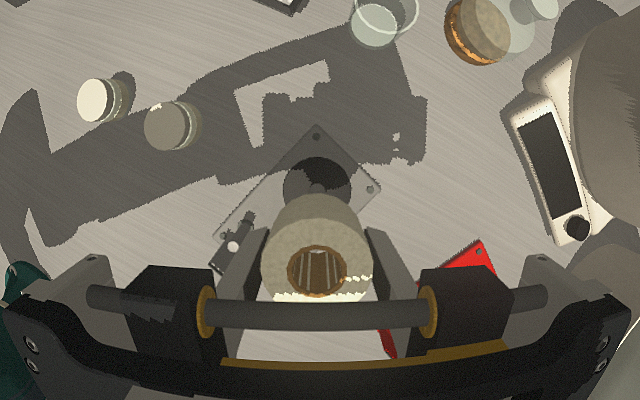

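The view shows the roll held upright between the fingers with its bore at (317,271). The stand's platform is straight ahead below at (317,187), and both jars are still in place at (100,100) and (172,125). The bore is where I expected, so I'll lower it over the spindle, checking force.

Emit:
carry_out(
  commands=[
    [0,0,0.015,0,0,0],
    [0,0,0.03,0,0,0],
    [0,0,0.045,0,0,0],
    [0,0,0.051,0,0,0],
    [0,0,0.051,0,0,0],
  ],
)

```text
time: 15.65
tool_pos: [0.4333, -0.3717, 0.0948]
ee_rot: [-3.136, -0.0, 0.448]
wrist_force: [-0.4, 0.2, -1.1]
width: 0.058
finger_force: 30.0
```

Emit:
carry_out(
  commands=[
    [0,0,0,0,0,0],
    [0,0,0,0,0,0],
    [0,0,0,0,0,0],
    [0,0,0,0,0,0],
    [0,0,0,0,0,0],
  ],
)

```text
time: 16.15
tool_pos: [0.4344, -0.3727, 0.0978]
ee_rot: [-3.141, -0.002, 0.448]
wrist_force: [-0.3, -0.9, -1.4]
width: 0.0583
finger_force: 30.0
```

Roll bottom is at 0.090, just above the spindle's tip at 0.080. I'll check alignment in the side view.

```bash
python3 - <<'E'
from h import *; from bench import *
S=snapshot("side"); cv2.imwrite("pics/s3.png",cv2.resize(S["img"][245:325,250:370,::-1],(720,480),interpolation=cv2.INTER_CUBIC))
W=cloud(S); m=(np.hypot(W[...,0]-.434,W[...,1]+.372)<.012)&(W[...,2]>.03)&(W[...,2]<.083); c=W[m]; print(len(c),c.mean(0),c.min(0),c.max(0))
w=snapshot("wrist"); W=wcloud(w); m=(np.hypot(W[...,0]-.436,W[...,1]+.372)<.013)&(W[...,2]>.02)&(W[...,2]<.085);print(m.sum())
o=get_obs();p=o["tool_pos"]; m=(np.hypot(W[...,0]-p[0]-.002,W[...,1]-p[1])<.034)&(abs(W[...,2]-p[2]-.042)<.004); c=(W[m]-p)@np.c_[dX,-dY,[0,0,-1]]
print("roll top in tool axes",m.sum(),np.percentile(c,[1,50,99],axis=0).round(4))
g=(W-p)@np.c_[dX,-dY,[0,0,-1]]; mm=m&(abs(g[...,0]-.002)<.032)
E
```

```text
23 [ 0.43342196 -0.37787132  0.0402864 ] [ 0.42521935 -0.38155319  0.03077147] [ 0.44164516 -0.37025509  0.05082387]
0
roll top in tool axes 7012 [[-0.0154 -0.029  -0.044 ]
 [ 0.0095  0.0002 -0.0421]
 [ 0.0302  0.0299 -0.0384]]
```

View pics/s3.png

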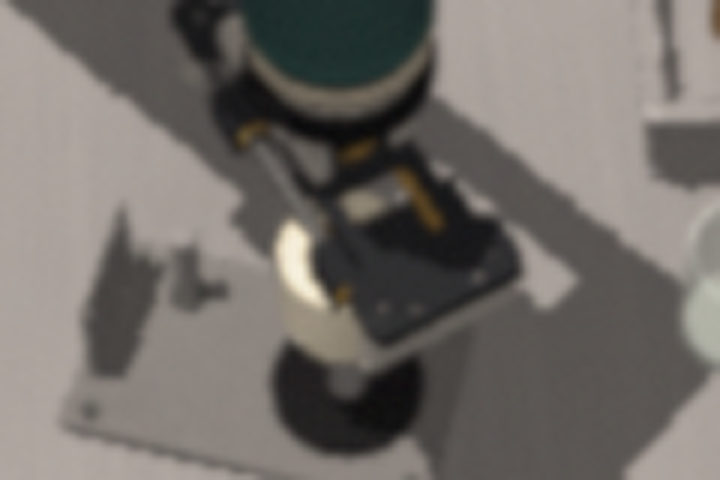

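The side crop shows the roll right over the platform, with the spindle at crop (347,383) running up under it. In tool axes the roll is centred to about 1 mm. Lower 20 mm and watch the force.

Emit:
carry_out(
  commands=[
    [0,0,0.005,0,0,0],
    [0,0,0.01,0,0,0],
    [0,0,0.015,0,0,0],
    [0,0,0.02,0,0,0],
    [0,0,0.02,0,0,0],
  ],
)

```text
time: 16.75
tool_pos: [0.4337, -0.372, 0.0759]
ee_rot: [-3.138, -0.001, 0.448]
wrist_force: [-0.3, -0.2, -1.6]
width: 0.0585
finger_force: 30.0
```

Emit:
carry_out(
  commands=[
    [0,0,0,0,0,0],
    [0,0,0,0,0,0],
    [0,0,0,0,0,0],
    [0,0,0,0,0,0],
    [0,0,0,0,0,0],
  ],
)

```text
time: 17.25
tool_pos: [0.4344, -0.3727, 0.0775]
ee_rot: [-3.141, -0.002, 0.448]
wrist_force: [0.4, 0.2, -0.9]
width: 0.0584
finger_force: 30.0
```

The roll bottom is at 0.070, below the spindle's tip, with no contact force, so the spindle is in the bore. Continue down.

Emit:
carry_out(
  commands=[
    [0,0,0.01,0,0,0],
    [0,0,0.02,0,0,0],
    [0,0,0.03,0,0,0],
    [0,0,0.04,0,0,0],
    [0,0,0.048,0,0,0],
  ],
)

```text
time: 17.75
tool_pos: [0.4338, -0.372, 0.0276]
ee_rot: [-3.139, -0.001, 0.448]
wrist_force: [1.4, -0.2, -0.0]
width: 0.0585
finger_force: 30.0
```

Emit:
carry_out(
  commands=[
    [0,0,0,0,0,0],
    [0,0,0,0,0,0],
    [0,0,0.003,0,0,0],
    [0,0,0.003,0,0,0],
    [0,0,0.003,0,0,0],
  ],
)

```text
time: 18.25
tool_pos: [0.4345, -0.3727, 0.0267]
ee_rot: [-3.141, -0.002, 0.448]
wrist_force: [0.8, 0.2, -1.6]
width: 0.0584
finger_force: 30.0
```

Emit:
carry_out(
  commands=[
    [0,0,0.002,0,0,0],
    [0,0,0.002,0,0,0],
    [0,0,0.002,0,0,0],
    [0,0,0.002,0,0,0],
    [0,0,0.002,0,0,0],
  ],
)

```text
time: 18.75
tool_pos: [0.4344, -0.3725, 0.0244]
ee_rot: [-3.141, -0.002, 0.448]
wrist_force: [-0.2, 0.8, -1.1]
width: 0.0582
finger_force: 30.0
```

Emit:
carry_out(
  commands=[
    [0,0,0,0,0,0],
    [0,0,0,0,0,0],
    [0,0,0,0,0,0],
    [0,0,0,0,0,0],
    [0,0,0,0,0,0],
  ],
  jaw=0.95,
)

```text
time: 19.25
tool_pos: [0.4344, -0.3725, 0.0244]
ee_rot: [-3.141, -0.002, 0.448]
wrist_force: [-1.0, 0.1, -0.3]
width: 0.0893
finger_force: 0.0
```

Emit:
carry_out(
  commands=[
    [0,0,-0.02,0,0,0],
    [0,0,-0.05,0,0,0],
    [0,0,-0.09,0,0,0],
    [0,0,-0.13,0,0,0],
    [0,0,-0.16,0,0,0],
  ],
)

```text
time: 19.75
tool_pos: [0.4346, -0.3732, 0.1875]
ee_rot: [3.14, -0.003, 0.448]
wrist_force: [0.1, -0.5, 0.5]
width: 0.0894
finger_force: 0.0
```

```bash
python3 - <<'E'
from h import *; from bench import *
o=get_obs(); print(o["width"],o["tool_pos"])
w=snapshot("wrist"); W=wcloud(w); cv2.imwrite("pics/w3.png",w["img"][...,::-1])
for n,C in [("wrist",W),("top",cloud(snapshot("top"))),("side",cloud(snapshot("side")))]:
    print(n,"roll",near(C,.434,-.372,.04,.055,.072),"jars",near(C,.429,-.107,.06,.045,.06),near(C,.436,-.207,.06,.045,.06))
E
```

```text
0.0893802335671533 [ 0.43462551 -0.37324185  0.1874851 ]
wrist roll (2175, 'circ', 0.4366, -0.3715, 0.0293, 'medz', 0.0655) jars (1018, 'circ', 0.4319, -0.1068, 0.0249, 'medz', 0.0518) (1379, 'circ', 0.4386, -0.2071, 0.0244, 'medz', 0.0516)
top roll 0 jars (107, 'circ', 0.4291, -0.1072, 0.024, 'medz', 0.0524) (107, 'circ', 0.4359, -0.2073, 0.0241, 'medz', 0.0523)
side roll (324, 'circ', 0.4325, -0.371, 0.0305, 'medz', 0.0668) jars 0 (10, 'circ', 0.4492, -0.2241, 0.0074, 'medz', 0.0514)
```

The roll sits with its top at 0.0655, so it's flat on the platform. Now jar B, the nearer one.

```bash
python3 - <<'E'
from h import *; from bench import *
o=get_obs(); B=F0+.07*dX-.062*dY; A=F0+.07*dX+.062*dY; print(A,B)
seq(o,[(.437,-.2072,.12),(.437,-.2072,.010),(.437,-.2072,.21),(.53,-.04,.22),(B[0],B[1],.2),(B[0],B[1],.15),(B[0],B[1],.0955)])
E
```

```text
[0.55973572 0.22285198 0.083     ] [0.61360445 0.1111642  0.083     ]
[ 0.437 -0.207  0.12 ] shift [ 0.0735 -0.1498  0.067 ] rot [ 0.005 -0.004 -0.002]
[ 0.437 -0.207  0.01 ] shift [ 0.   -0.    0.11] rot [0. 0. 0.]
[ 0.437 -0.207  0.21 ] shift [ 0.   0.  -0.2] rot [0. 0. 0.]
[ 0.53 -0.04  0.22] shift [ 0.1564 -0.1102 -0.01  ] rot [0. 0. 0.]
[0.614 0.111 0.2  ] shift [ 0.141  -0.0998  0.02  ] rot [0. 0. 0.]
[0.614 0.111 0.15 ] shift [ 0.   -0.    0.05] rot [0. 0. 0.]
[0.614 0.111 0.096] shift [ 0.     -0.      0.0545] rot [0. 0. 0.]
```

View pics/w3.png

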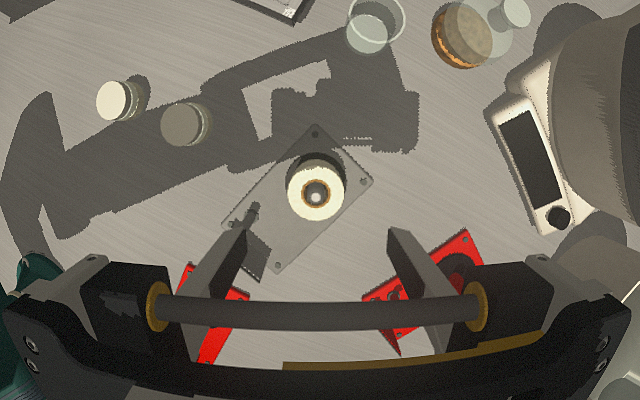

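The roll sits flat on the stand at (315,192) with the spindle's tip showing in its bore. The jars are at (110,100) and (182,125).

Emit:
carry_out(
  commands=[
    [0.018,-0.037,0.01,0,0,0],
    [0.037,-0.075,0.025,0,0,0],
    [0.055,-0.112,0.045,0,0,0],
    [0.073,-0.15,0.067,0,0,0],
    [0.073,-0.15,0.067,0,0,0],
  ],
)

```text
time: 20.4
tool_pos: [0.4308, -0.1992, 0.1108]
ee_rot: [-3.128, 0.004, 0.453]
wrist_force: [-0.6, -0.3, -0.2]
width: 0.0893
finger_force: 0.0
```

Emit:
carry_out(
  commands=[
    [0,0,0,0,0,0],
    [0,0,0.02,0,0,0],
    [0,0,0.035,0,0,0],
    [0,0,0.05,0,0,0],
    [0,0,0.05,0,0,0],
  ],
)

```text
time: 20.9
tool_pos: [0.4341, -0.2066, 0.0658]
ee_rot: [-3.138, 0.001, 0.446]
wrist_force: [-0.5, 0.2, -0.6]
width: 0.0894
finger_force: 0.0
```

```bash
python3 - <<'E'
from h import *; from bench import *
o=get_obs(); print(o["tool_pos"]); C=wcloud(snapshot("wrist"));print(near(C,.437,-.207,.035,.045,.06))
E
```

```text
[ 0.43406872 -0.20658401  0.06577225]
(3788, 'circ', 0.439, -0.2067, 0.0242, 'medz', 0.0515)
```

Emit:
carry_out(
  commands=[
    [0,0,0.015,0,0,0],
    [0,0,0.03,0,0,0],
    [0,0,0.045,0,0,0],
    [0,0,0.058,0,0,0],
    [0,0,0.058,0,0,0],
  ],
)

```text
time: 21.45
tool_pos: [0.4344, -0.2057, 0.0085]
ee_rot: [-3.138, -0.0, 0.447]
wrist_force: [0.1, 0.9, 0.9]
width: 0.0893
finger_force: 0.0
```

Emit:
carry_out(
  commands=[
    [0,0,0,0,0,0],
    [0,0,0,0,0,0],
    [0,0,0,0,0,0],
    [0,0,0,0,0,0],
    [0,0,0,0,0,0],
  ],
)

```text
time: 21.95
tool_pos: [0.4355, -0.2058, 0.01]
ee_rot: [-3.141, -0.002, 0.448]
wrist_force: [-0.4, 0.1, 0.1]
width: 0.0894
finger_force: 0.0
```

Emit:
carry_out(
  commands=[
    [0,0,0,0,0,0],
    [0,0,0,0,0,0],
    [0,0,0,0,0,0],
    [0,0,0,0,0,0],
    [0,0,0,0,0,0],
  ],
  jaw=0,
)

```text
time: 22.45
tool_pos: [0.4352, -0.2057, 0.0096]
ee_rot: [-3.141, -0.002, 0.448]
wrist_force: [0.6, -0.6, -0.4]
width: 0.053
finger_force: 0.2
```

Emit:
carry_out(
  commands=[
    [0,0,0,0,0,0],
    [0,0,0,0,0,0],
    [0,0,0,0,0,0],
    [0,0,0,0,0,0],
    [0,0,0,0,0,0],
  ],
)

```text
time: 22.95
tool_pos: [0.4352, -0.2057, 0.0096]
ee_rot: [-3.141, -0.002, 0.448]
wrist_force: [-0.0, 0.0, -0.3]
width: 0.0495
finger_force: 30.0
```

Gripped at 49.5 mm. Lift and carry to the drawer.

Emit:
carry_out(
  commands=[
    [0,0,-0.03,0,0,0],
    [0,0,-0.07,0,0,0],
    [0,0,-0.11,0,0,0],
    [0,0,-0.15,0,0,0],
    [0,0,-0.19,0,0,0],
  ],
)

```text
time: 23.45
tool_pos: [0.4345, -0.2055, 0.2007]
ee_rot: [-3.139, -0.001, 0.448]
wrist_force: [0.7, -0.6, -1.1]
width: 0.0497
finger_force: 30.0
```

Emit:
carry_out(
  commands=[
    [0.031,-0.022,-0.004,0,0,0],
    [0.062,-0.044,-0.008,0,0,0],
    [0.093,-0.066,-0.012,0,0,0],
    [0.125,-0.088,-0.016,0,0,0],
    [0.156,-0.11,-0.02,0,0,0],
  ],
)

```text
time: 23.95
tool_pos: [0.5281, -0.0377, 0.2197]
ee_rot: [-3.14, -0.001, 0.448]
wrist_force: [-0.0, -0.2, -1.5]
width: 0.0494
finger_force: 30.0
```

Emit:
carry_out(
  commands=[
    [0.035,-0.025,0,0,0,0],
    [0.07,-0.05,0,0,0,0],
    [0.105,-0.075,0.005,0,0,0],
    [0.142,-0.101,0.015,0,0,0],
    [0.142,-0.101,0.02,0,0,0],
  ],
)

```text
time: 24.45
tool_pos: [0.6127, 0.1183, 0.197]
ee_rot: [-3.137, 0.001, 0.454]
wrist_force: [-0.1, 0.7, -1.6]
width: 0.05
finger_force: 30.0
```

Emit:
carry_out(
  commands=[
    [0,0,0,0,0,0],
    [0,0,0,0,0,0],
    [0,0,0,0,0,0],
    [0,0,0,0,0,0],
    [0,0,0,0,0,0],
  ],
)

```text
time: 24.95
tool_pos: [0.6123, 0.1124, 0.2013]
ee_rot: [-3.141, -0.003, 0.446]
wrist_force: [-0.4, -0.2, -1.3]
width: 0.0495
finger_force: 30.0
```

```bash
python3 - <<'E'
from h import *; from bench import *
o=get_obs(); print(o["width"],o["finger_force"],o["tool_pos"],o["ee_rot"]); p=o["tool_pos"]
w=snapshot("wrist"); C=wcloud(w); cv2.imwrite("pics/w4.png",w["img"][...,::-1])
m=(np.hypot(C[...,0]-p[0],C[...,1]-p[1])<.03)&(C[...,2]>p[2]+.01)&(C[...,2]<p[2]+.06); c=(C[m]-p)@np.c_[dX,-dY,[0,0,-1]]; print("lid in tool axes",np.percentile(c,[1,50,99],axis=0).round(4))
T=snapshot("top"); W=cloud(T); np.savez("pics/t5.npz",**T)
print("jar A",near(W,.43,-.107,.06,.045,.06))
q=(W-F0)@np.c_[dX,dY,[0,0,1]]; m=(abs(q[...,0]+.02)<.06)&(abs(q[...,1])<.16)&(abs(W[...,2]-.155)<.012); print("panel",m.sum(),np.percentile(q[m],[1,99],axis=0).round(4))
S=cloud(snapshot("side")); q=(S-F0)@np.c_[dX,dY,[0,0,1]]; m=(abs(q[...,0]+.02)<.06)&(abs(q[...,1])<.16)&(abs(S[...,2]-.155)<.012); print("panel",m.sum(),np.percentile(q[m],[1,99],axis=0).round(4))
B=F0+.07*dX-.062*dY; seq(o,[(B[0],B[1],.15),(B[0],B[1],.0955)])
E
```

```text
0.04952677093018808 29.999477863311768 [0.61231141 0.11237537 0.20129873] [-3.14096638e+00 -3.02670703e-03  4.46443273e-01]
lid in tool axes [[-0.015  -0.0268 -0.0579]
 [ 0.0093  0.0001 -0.0417]
 [ 0.0274  0.0269 -0.0122]]
jar A (109, 'circ', 0.4284, -0.1066, 0.024, 'medz', 0.0526)
panel 305 [[-0.0287 -0.1443  0.0625]
 [ 0.001   0.1455  0.0805]]
panel 658 [[-0.0285 -0.1459  0.0635]
 [ 0.0019  0.1444  0.0784]]
[0.614 0.111 0.15 ] shift [0.0005 0.0017 0.0513] rot [-0.001 -0.003 -0.003]
[0.614 0.111 0.096] shift [ 0.     -0.      0.0545] rot [0. 0. 0.]
```

View pics/w4.png

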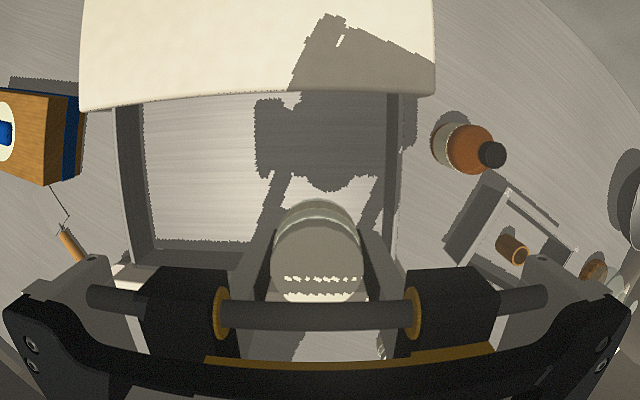

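The jar is held upright at (318,250) over the empty drawer, and the core stands in the pan at (512,250). The drawer hasn't moved. Lower the jar.

Emit:
carry_out(
  commands=[
    [0,0.002,0.015,0,0,0],
    [0,0.002,0.03,0,0,0],
    [0,0.002,0.045,0,0,0],
    [0,0.002,0.06,0,0,0],
    [0,0.002,0.075,0,0,0],
  ],
)

```text
time: 25.6
tool_pos: [0.6126, 0.1116, 0.1231]
ee_rot: [-3.14, -0.0, 0.448]
wrist_force: [-0.3, 0.2, -2.2]
width: 0.0497
finger_force: 30.0
```

Emit:
carry_out(
  commands=[
    [0,0,0.01,0,0,0],
    [0,0,0.02,0,0,0],
    [0,0,0.027,0,0,0],
    [0,0,0.027,0,0,0],
    [0,0,0.027,0,0,0],
  ],
)

```text
time: 26.1
tool_pos: [0.6136, 0.1116, 0.0988]
ee_rot: [-3.141, -0.002, 0.448]
wrist_force: [-0.4, 0.6, -1.4]
width: 0.0493
finger_force: 30.0
```

Emit:
carry_out(
  commands=[
    [0,0,0,0,0,0],
    [0,0,0,0,0,0],
    [0,0,0,0,0,0],
    [0,0,0,0,0,0],
    [0,0,0,0,0,0],
  ],
)

```text
time: 26.6
tool_pos: [0.6133, 0.1116, 0.0985]
ee_rot: [-3.141, -0.002, 0.448]
wrist_force: [1.0, 0.6, -2.2]
width: 0.0496
finger_force: 30.0
```

Emit:
carry_out(
  commands=[
    [0,0,0.003,0,0,0],
    [0,0,0.005,0,0,0],
    [0,0,0.005,0,0,0],
    [0,0,0.005,0,0,0],
    [0,0,0.005,0,0,0],
  ],
)

```text
time: 27.1
tool_pos: [0.6132, 0.1116, 0.0933]
ee_rot: [-3.14, -0.002, 0.448]
wrist_force: [0.2, 0.1, -1.7]
width: 0.0495
finger_force: 30.0
```

Emit:
carry_out(
  commands=[
    [0,0,0,0,0,0],
    [0,0,0,0,0,0],
    [0,0,0,0,0,0],
    [0,0,0,0,0,0],
    [0,0,0,0,0,0],
  ],
  jaw=0.75,
)

```text
time: 27.6
tool_pos: [0.6133, 0.1116, 0.0935]
ee_rot: [-3.141, -0.002, 0.448]
wrist_force: [-0.2, 0.8, -0.3]
width: 0.0708
finger_force: 0.0
```

Emit:
carry_out(
  commands=[
    [0,0,-0.015,0,0,0],
    [0,0,-0.035,0,0,0],
    [0,0,-0.06,0,0,0],
    [0,0,-0.09,0,0,0],
    [0,0,-0.12,0,0,0],
  ],
)

```text
time: 28.1
tool_pos: [0.6131, 0.1114, 0.2157]
ee_rot: [-3.141, -0.003, 0.448]
wrist_force: [1.1, -0.5, -0.4]
width: 0.0706
finger_force: 0.0
```

```bash
python3 - <<'E'
from h import *; from bench import *
o=get_obs(); print(o["width"],o["tool_pos"])
C=wcloud(snapshot("wrist")); print("jar in drawer",near(C,.614,.112,.04,.125,.15))
W=cloud(snapshot("top")); a=near(W,.43,-.107,.06,.045,.06); print("jar A",a)
x,y=a[2]+.002,a[3]
seq(o,[(.53,-.01,.2),(x,y,.12),(x,y,.010)])
E
```

```text
0.07055441328464697 [0.6130799  0.1114218  0.21573798]
jar in drawer (2285, 'circ', 0.6163, 0.1127, 0.0243, 'medz', 0.1345)
jar A (106, 'circ', 0.4289, -0.107, 0.024, 'medz', 0.0518)
[ 0.53 -0.01  0.2 ] shift [-0.1275  0.0735  0.0153] rot [-0.001 -0.003 -0.002]
[ 0.431 -0.107  0.12 ] shift [-0.1314  0.0443  0.08  ] rot [0. 0. 0.]
[ 0.431 -0.107  0.01 ] shift [ 0.   -0.    0.11] rot [0. 0. 0.]
```

Jar B stands in the drawer, top at 0.1345. Now jar A.

Emit:
carry_out(
  commands=[
    [-0.025,0.015,0,0,0,0],
    [-0.051,0.03,0,0,0,0],
    [-0.076,0.044,0.005,0,0,0],
    [-0.102,0.059,0.01,0,0,0],
    [-0.127,0.073,0.015,0,0,0],
  ],
  jaw=0.95,
)

```text
time: 28.7
tool_pos: [0.5291, -0.0102, 0.1974]
ee_rot: [-3.14, -0.001, 0.448]
wrist_force: [0.1, -1.2, -0.5]
width: 0.0891
finger_force: 0.0
```

Emit:
carry_out(
  commands=[
    [-0.033,0.011,0.01,0,0,0],
    [-0.066,0.022,0.03,0,0,0],
    [-0.1,0.033,0.055,0,0,0],
    [-0.131,0.044,0.08,0,0,0],
    [-0.131,0.044,0.08,0,0,0],
  ],
)

```text
time: 29.2
tool_pos: [0.4255, -0.1061, 0.1127]
ee_rot: [-3.134, 0.007, 0.444]
wrist_force: [-0.4, 0.5, -0.0]
width: 0.0896
finger_force: 0.0
```

Emit:
carry_out(
  commands=[
    [0,0,0,0,0,0],
    [0,0,0.015,0,0,0],
    [0,0,0.03,0,0,0],
    [0,0,0.045,0,0,0],
    [0,0,0.045,0,0,0],
  ],
)

```text
time: 29.7
tool_pos: [0.4317, -0.1045, 0.0722]
ee_rot: [-3.139, -0.001, 0.449]
wrist_force: [1.0, 0.3, 0.8]
width: 0.0892
finger_force: 0.0
```

```bash
python3 - <<'E'
from h import *; from bench import *
o=get_obs(); print(o["width"],o["tool_pos"]); C=wcloud(snapshot("wrist"));a=near(C,.431,-.107,.045,.045,.06);print(a)
seq(o,[(a[2]-.002,a[3],.0103)])
E
```

```text
0.0892144024346907 [ 0.43174826 -0.10448781  0.07222865]
(3516, 'circ', 0.4316, -0.1059, 0.0244, 'medz', 0.0515)
[ 0.43  -0.106  0.01 ] shift [-0.0026  0.0005  0.0619] rot [-0.003 -0.001  0.   ]
```

Emit:
carry_out(
  commands=[
    [-0.001,0.001,0.015,0,0,0],
    [-0.001,0.001,0.03,0,0,0],
    [-0.001,0.001,0.045,0,0,0],
    [-0.001,0.001,0.062,0,0,0],
    [-0.001,0.001,0.062,0,0,0],
  ],
)

```text
time: 30.25
tool_pos: [0.4308, -0.1061, 0.0103]
ee_rot: [-3.139, -0.001, 0.449]
wrist_force: [-0.4, 0.4, 0.1]
width: 0.0892
finger_force: 0.0
```

Emit:
carry_out(
  commands=[
    [0,0,0,0,0,0],
    [0,0,0,0,0,0],
    [0,0,0,0,0,0],
    [0,0,0,0,0,0],
    [0,0,0,0,0,0],
  ],
)

```text
time: 30.75
tool_pos: [0.4313, -0.1068, 0.0113]
ee_rot: [-3.141, -0.002, 0.448]
wrist_force: [0.8, -0.7, 0.3]
width: 0.0893
finger_force: 0.0
```

Emit:
carry_out(
  commands=[
    [0,0,0,0,0,0],
    [0,0,0,0,0,0],
    [0,0,0,0,0,0],
    [0,0,0,0,0,0],
    [0,0,0,0,0,0],
  ],
  jaw=0,
)

```text
time: 31.25
tool_pos: [0.431, -0.1067, 0.0108]
ee_rot: [-3.14, -0.002, 0.448]
wrist_force: [0.1, 0.1, -0.5]
width: 0.0526
finger_force: 0.0
```

Emit:
carry_out(
  commands=[
    [0,0,0,0,0,0],
    [0,0,0,0,0,0],
    [0,0,0,0,0,0],
    [0,0,0,0,0,0],
    [0,0,0,0,0,0],
  ],
)

```text
time: 31.75
tool_pos: [0.4309, -0.1067, 0.0107]
ee_rot: [-3.14, -0.002, 0.448]
wrist_force: [0.1, -0.3, -0.2]
width: 0.0494
finger_force: 30.0
```

```bash
python3 - <<'E'
from h import *; from bench import *
o=get_obs(); p=o["tool_pos"]; A=F0+.07*dX+.062*dY
seq(o,[(p[0],p[1],.2),(.48,.05,.22),(A[0],A[1],.21),(A[0],A[1],.11),(A[0],A[1],.0935)])
E
```

```text
[ 0.431 -0.107  0.2  ] shift [ 0.0003 -0.0002 -0.1893] rot [-0.001 -0.002 -0.002]
[0.48 0.05 0.22] shift [ 0.1123 -0.1198 -0.02  ] rot [0. 0. 0.]
[0.56  0.223 0.21 ] shift [ 0.1469 -0.121   0.01  ] rot [0. 0. 0.]
[0.56  0.223 0.11 ] shift [ 0.  -0.   0.1] rot [0. 0. 0.]
[0.56  0.223 0.094] shift [ 0.     -0.      0.0165] rot [0. 0. 0.]
```

Emit:
carry_out(
  commands=[
    [0,0,-0.03,0,0,0],
    [0,0,-0.07,0,0,0],
    [0,0,-0.11,0,0,0],
    [0,0,-0.15,0,0,0],
    [0,0,-0.19,0,0,0],
  ],
)

```text
time: 32.25
tool_pos: [0.4304, -0.107, 0.2022]
ee_rot: [-3.14, -0.002, 0.448]
wrist_force: [0.2, -0.2, -0.4]
width: 0.0492
finger_force: 30.0
```

Emit:
carry_out(
  commands=[
    [0.022,-0.024,-0.004,0,0,0],
    [0.045,-0.048,-0.008,0,0,0],
    [0.067,-0.072,-0.012,0,0,0],
    [0.09,-0.096,-0.016,0,0,0],
    [0.112,-0.12,-0.02,0,0,0],
  ],
)

```text
time: 32.75
tool_pos: [0.4799, 0.0508, 0.221]
ee_rot: [-3.14, -0.001, 0.448]
wrist_force: [0.2, -0.3, -0.8]
width: 0.0495
finger_force: 30.0
```

Emit:
carry_out(
  commands=[
    [0.037,-0.03,0,0,0,0],
    [0.073,-0.06,0,0,0,0],
    [0.11,-0.09,0.003,0,0,0],
    [0.147,-0.121,0.01,0,0,0],
    [0.147,-0.121,0.01,0,0,0],
  ],
)

```text
time: 33.25
tool_pos: [0.56, 0.227, 0.2073]
ee_rot: [-3.138, 0.003, 0.454]
wrist_force: [0.4, -0.6, -1.5]
width: 0.0494
finger_force: 30.0
```

Emit:
carry_out(
  commands=[
    [0,0,0,0,0,0],
    [0,0,0,0,0,0],
    [0,0,0,0,0,0],
    [0,0,0,0,0,0],
    [0,0,0,0,0,0],
  ],
)

```text
time: 33.75
tool_pos: [0.5599, 0.2214, 0.2123]
ee_rot: [-3.141, -0.003, 0.446]
wrist_force: [-0.6, -0.0, -1.2]
width: 0.0495
finger_force: 30.0
```

```bash
python3 - <<'E'
from h import *; from bench import *
o=get_obs(); print(o["width"],o["finger_force"],o["tool_pos"],o["ee_rot"]); p=o["tool_pos"]
C=wcloud(snapshot("wrist"))
m=(np.hypot(C[...,0]-p[0],C[...,1]-p[1])<.03)&(C[...,2]>p[2]+.01)&(C[...,2]<p[2]+.06); c=(C[m]-p)@np.c_[dX,-dY,[0,0,-1]]; print("lid in tool axes",np.percentile(c,[1,50,99],axis=0).round(4))
print("other jar",near(C,.614,.112,.035,.12,.15))
W=cloud(snapshot("top")); print("other jar top",near(W,.614,.112,.035,.12,.15))
A=F0+.07*dX+.062*dY; seq(o,[(A[0],A[1],.11),(A[0],A[1],.0945)])
E
```

```text
0.04945798316856549 29.999252557754517 [0.55990511 0.22138449 0.21234862] [-3.14071677e+00 -2.95363050e-03  4.46478013e-01]
lid in tool axes [[-0.0159 -0.0269 -0.058 ]
 [ 0.0086  0.0001 -0.0406]
 [ 0.0256  0.027  -0.0122]]
other jar (2016, 'circ', 0.6157, 0.1135, 0.0243, 'medz', 0.1343)
other jar top (135, 'circ', 0.6131, 0.1106, 0.0254, 'medz', 0.1356)
[0.56  0.223 0.11 ] shift [ 0.0002 -0.0013  0.1024] rot [-0.001 -0.003 -0.003]
[0.56  0.223 0.094] shift [ 0.     -0.      0.0155] rot [0. 0. 0.]
```

Emit:
carry_out(
  commands=[
    [0,-0.001,0.02,0,0,0],
    [0,-0.001,0.04,0,0,0],
    [0,-0.001,0.06,0,0,0],
    [0,-0.001,0.08,0,0,0],
    [0,-0.001,0.095,0,0,0],
  ],
)

```text
time: 34.35
tool_pos: [0.559, 0.223, 0.1151]
ee_rot: [-3.14, -0.0, 0.448]
wrist_force: [-0.4, 0.4, -0.1]
width: 0.0502
finger_force: 30.0
```

Emit:
carry_out(
  commands=[
    [0,0,0.005,0,0,0],
    [0,0,0.012,0,0,0],
    [0,0,0.017,0,0,0],
    [0,0,0.017,0,0,0],
    [0,0,0.017,0,0,0],
  ],
)

```text
time: 34.85
tool_pos: [0.5599, 0.2235, 0.1002]
ee_rot: [-3.141, -0.003, 0.448]
wrist_force: [0.1, -0.4, -1.8]
width: 0.0493
finger_force: 30.0
```

Emit:
carry_out(
  commands=[
    [0,0,0,0,0,0],
    [0,0,0,0,0,0],
    [0,0,0,0,0,0],
    [0,0,0,0,0,0],
    [0,0,0,0,0,0],
  ],
)

```text
time: 35.35
tool_pos: [0.5596, 0.2234, 0.0996]
ee_rot: [-3.141, -0.002, 0.448]
wrist_force: [0.2, 0.8, -0.9]
width: 0.0496
finger_force: 30.0
```

Emit:
carry_out(
  commands=[
    [0,0,0.003,0,0,0],
    [0,0,0.005,0,0,0],
    [0,0,0.005,0,0,0],
    [0,0,0.005,0,0,0],
    [0,0,0.005,0,0,0],
  ],
)

```text
time: 35.85
tool_pos: [0.5596, 0.2234, 0.0945]
ee_rot: [-3.14, -0.002, 0.448]
wrist_force: [0.5, -0.0, -0.6]
width: 0.0493
finger_force: 30.0
```

Emit:
carry_out(
  commands=[
    [0,0,0,0,0,0],
    [0,0,0,0,0,0],
    [0,0,0,0,0,0],
    [0,0,0,0,0,0],
    [0,0,0,0,0,0],
  ],
  jaw=0.75,
)

```text
time: 36.35
tool_pos: [0.5596, 0.2234, 0.0946]
ee_rot: [-3.141, -0.002, 0.448]
wrist_force: [-0.2, -0.6, 0.1]
width: 0.0703
finger_force: 0.0
```

Emit:
carry_out(
  commands=[
    [0,0,-0.015,0,0,0],
    [0,0,-0.035,0,0,0],
    [0,0,-0.06,0,0,0],
    [0,0,-0.09,0,0,0],
    [0,0,-0.12,0,0,0],
  ],
)

```text
time: 36.85
tool_pos: [0.5594, 0.2232, 0.2169]
ee_rot: [-3.141, -0.003, 0.448]
wrist_force: [0.2, 0.2, 0.1]
width: 0.0703
finger_force: 0.0
```

```bash
python3 - <<'E'
from h import *; from bench import *
o=get_obs(); print(o["width"],o["tool_pos"])
w=snapshot("wrist"); C=wcloud(w); cv2.imwrite("pics/w5.png",w["img"][...,::-1]); print("jars in drawer",near(C,.614,.112,.035,.12,.15),near(C,.56,.223,.035,.12,.15))
L=F0-.029*dX; pl=L-.06*dX; print(L)
seq(o,[(pl[0],pl[1],.24),(pl[0],pl[1],.15),(L[0],L[1],.15)])
E
```

```text
0.0702916117305646 [0.55938214 0.2231877  0.21686906]
jars in drawer (1959, 'circ', 0.616, 0.1133, 0.0246, 'medz', 0.1343) (2323, 'circ', 0.5608, 0.2239, 0.0245, 'medz', 0.1344)
[0.4975 0.124  0.083 ]
[0.443 0.098 0.24 ] shift [-0.1587  0.0627 -0.0236] rot [-0.001 -0.003 -0.002]
[0.443 0.098 0.15 ] shift [ 0.   -0.    0.09] rot [0. 0. 0.]
[0.498 0.124 0.15 ] shift [0.06 0.   0.  ] rot [0. 0. 0.]
```

View pics/w5.png

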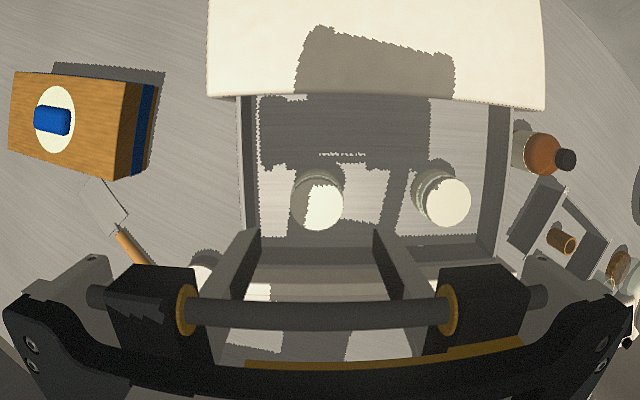

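Both jars stand upright in the drawer at (317,205) and (443,200), and the core is still in the pan at (562,240). Now I'll go in front of the lip with the jaws shut.

Emit:
carry_out(
  commands=[
    [-0.035,0.014,-0.01,0,0,0],
    [-0.07,0.028,-0.015,0,0,0],
    [-0.105,0.042,-0.015,0,0,0],
    [-0.14,0.055,-0.015,0,0,0],
    [-0.159,0.063,-0.015,0,0,0],
  ],
  jaw=0,
)

```text
time: 37.4
tool_pos: [0.4419, 0.0961, 0.2306]
ee_rot: [3.141, -0.004, 0.447]
wrist_force: [0.1, -0.7, 0.5]
width: 0.0338
finger_force: 0.0
```

Emit:
carry_out(
  commands=[
    [0,0,0,0,0,0],
    [0,0,0.02,0,0,0],
    [0,0,0.05,0,0,0],
    [0,0,0.08,0,0,0],
    [0,0,0.1,0,0,0],
  ],
)

```text
time: 37.9
tool_pos: [0.4434, 0.0984, 0.1274]
ee_rot: [-3.139, -0.0, 0.448]
wrist_force: [0.6, 0.5, 0.6]
width: 0.0007
finger_force: 0.0
```

Emit:
carry_out(
  commands=[
    [0.006,0,0,0,0,0],
    [0.013,0,0,0,0,0],
    [0.02,0,0,0,0,0],
    [0.025,0,0,0,0,0],
    [0.03,0,0,0,0,0],
  ],
)

```text
time: 38.4
tool_pos: [0.4719, 0.1111, 0.1304]
ee_rot: [-3.141, -0.004, 0.448]
wrist_force: [-0.5, -0.0, -0.2]
width: 0.0004
finger_force: 0.0
```

```bash
python3 - <<'E'
from h import *; from bench import *
o=get_obs(); print(o["width"],o["tool_pos"],o["wrist_force"],"in drawer axes",(o["tool_pos"]-F0)@np.c_[dX,dY,[0,0,1]])
E
```

```text
0.0004279340308854157 [0.47186234 0.11112843 0.13041479] [-0.54139466 -0.03956396 -0.18544397] in drawer axes [-0.05768378 -0.00045588  0.04741479]
```

Emit:
carry_out(
  commands=[
    [0.006,0,0,0,0,0],
    [0.012,0,0,0,0,0],
    [0.017,0,0,0,0,0],
    [0.022,0,0,0,0,0],
    [0.027,0,0,0,0,0],
  ],
)

```text
time: 38.9
tool_pos: [0.4948, 0.1223, 0.1292]
ee_rot: [-3.14, -0.001, 0.448]
wrist_force: [-0.7, -0.2, 0.4]
width: 0.0007
finger_force: 0.6
```

Emit:
carry_out(
  commands=[
    [0.006,0,0,0,0,0],
    [0.013,0,0,0,0,0],
    [0.02,0,0,0,0,0],
    [0.027,0,0,0,0,0],
    [0.034,0,0,0,0,0],
  ],
)

```text
time: 39.4
tool_pos: [0.526, 0.1374, 0.1292]
ee_rot: [-3.14, -0.001, 0.448]
wrist_force: [-0.6, -1.0, 0.2]
width: 0.0008
finger_force: 0.6
```

Emit:
carry_out(
  commands=[
    [0.007,0,0,0,0,0],
    [0.014,0,0,0,0,0],
    [0.021,0,0,0,0,0],
    [0.028,0,0,0,0,0],
    [0.035,0,0,0,0,0],
  ],
)

```text
time: 39.9
tool_pos: [0.5575, 0.1525, 0.1292]
ee_rot: [-3.14, -0.001, 0.448]
wrist_force: [-1.2, -0.3, -0.9]
width: 0.0004
finger_force: 0.6
```

```bash
cat >> h.py <<'E'
def drawer(W):
    "panel+lip extent along dX relative to its start (lip front, -29 mm)"
    q=(W-F0)@np.c_[dX,dY,[0,0,1]]; m=(q[...,0]>-.05)&(q[...,0]<.2)&(abs(q[...,1])<.14)&(abs(q[...,1])>.1)&(W[...,2]>.146)&(W[...,2]<.1575)
    return m.sum(),np.percentile(q[m][:,0],[2,50,98]).round(4)
E
python3 - <<'E'
from h import *; from bench import *
o=get_obs(); print(o["tool_pos"],o["wrist_force"],"in drawer axes",(o["tool_pos"]-F0)@np.c_[dX,dY,[0,0,1]])
print(drawer(np.array(cloud(np.load("pics/top0.npz")))))
W=cloud(snapshot("top")); print(drawer(W)); S=cloud(snapshot("side")); print(drawer(S))
E
```

```text
[0.55747242 0.15253098 0.12921112] [-1.17336324 -0.31646115 -0.93227555] in drawer axes [ 0.03741221 -0.00035545  0.04621112]
(np.int64(206), array([-0.0276, -0.0076,  0.1969]))
(np.int64(186), array([0.0455, 0.0686, 0.1944]))
(np.int64(115), array([0.0485, 0.0612, 0.182 ]))
```

Emit:
carry_out(
  commands=[
    [0.006,0,0,0,0,0],
    [0.012,0,0,0,0,0],
    [0.018,0,0,0,0,0],
    [0.024,0,0,0,0,0],
    [0.03,0,0,0,0,0],
  ],
)

```text
time: 40.5
tool_pos: [0.5847, 0.1655, 0.1297]
ee_rot: [-3.141, -0.002, 0.448]
wrist_force: [-0.7, -1.1, 0.7]
width: 0.0005
finger_force: 0.6
```

Emit:
carry_out(
  commands=[
    [0.005,0,0,0,0,0],
    [0.01,0,0,0,0,0],
    [0.015,0,0,0,0,0],
    [0.019,0,0,0,0,0],
    [0.023,0,0,0,0,0],
  ],
)

```text
time: 41.0
tool_pos: [0.6051, 0.1753, 0.1295]
ee_rot: [-3.14, -0.002, 0.448]
wrist_force: [-0.2, -0.2, 2.8]
width: 0.0004
finger_force: 0.5
```

Emit:
carry_out(
  commands=[
    [0.002,0,0,0,0,0],
    [0.004,0,0,0,0,0],
    [0.006,0,0,0,0,0],
    [0.008,0,0,0,0,0],
    [0.01,0,0,0,0,0],
  ],
)

```text
time: 41.5
tool_pos: [0.6139, 0.1796, 0.1294]
ee_rot: [-3.14, -0.001, 0.448]
wrist_force: [-0.0, -0.3, -0.2]
width: 0.0007
finger_force: 0.5
```

Emit:
carry_out(
  commands=[
    [0.002,0,0,0,0,0],
    [0.004,0,0,0,0,0],
    [0.006,0,0,0,0,0],
    [0.008,0,0,0,0,0],
    [0.01,0,0,0,0,0],
  ],
)

```text
time: 42.0
tool_pos: [0.6215, 0.1832, 0.1294]
ee_rot: [-3.14, 0.002, 0.448]
wrist_force: [-4.3, -2.6, 1.1]
width: 0.0002
finger_force: 2.7
```

Emit:
carry_out(
  commands=[
    [0.002,0,0,0,0,0],
    [0.004,0,0,0,0,0],
    [0.006,0,0,0,0,0],
    [0.008,0,0,0,0,0],
    [0.008,0,0,0,0,0],
  ],
)

```text
time: 42.5
tool_pos: [0.6312, 0.1878, 0.1296]
ee_rot: [-3.141, -0.004, 0.448]
wrist_force: [-1.0, 1.0, -0.1]
width: 0.0005
finger_force: 0.0
```

```bash
python3 - <<'E'
from h import *; from bench import *
o=get_obs(); print(o["tool_pos"],o["wrist_force"],"in drawer axes",(o["tool_pos"]-F0)@np.c_[dX,dY,[0,0,1]])
w=snapshot("wrist"); cv2.imwrite("pics/w6.png",w["img"][...,::-1])
W=cloud(snapshot("top")); print(drawer(W)); S=cloud(snapshot("side")); print(drawer(S))
E
```

```text
[0.63117246 0.18781776 0.12961372] [-0.99072766  1.03835988 -0.0629731 ] in drawer axes [ 0.11912389 -0.00058952  0.04661372]
(np.int64(179), array([0.1274, 0.1492, 0.1976]))
(np.int64(125), array([0.127 , 0.138 , 0.1672]))
```

The force rose to about 5 N and then dropped to zero with no finger contact, so the drawer went over the crest. A gentle nudge will confirm the stop, then retreat.

Emit:
carry_out(
  commands=[
    [0.001,0,0,0,0,0],
    [0.002,0,0,0,0,0],
    [0.003,0,0,0,0,0],
    [0.004,0,0,0,0,0],
    [0.004,0,0,0,0,0],
  ],
)

```text
time: 43.15
tool_pos: [0.6339, 0.1891, 0.1295]
ee_rot: [-3.14, -0.002, 0.448]
wrist_force: [-0.4, 0.6, 0.4]
width: 0.0004
finger_force: 0.0
```

Emit:
carry_out(
  commands=[
    [0.001,0,0,0,0,0],
    [0.002,0,0,0,0,0],
    [0.003,0,0,0,0,0],
    [0.004,0,0,0,0,0],
    [0.004,0,0,0,0,0],
  ],
)

```text
time: 43.65
tool_pos: [0.6373, 0.1908, 0.1295]
ee_rot: [-3.14, -0.002, 0.448]
wrist_force: [-0.2, -0.2, -0.7]
width: 0.0004
finger_force: 0.1
```

Emit:
carry_out(
  commands=[
    [0.001,0,0,0,0,0],
    [0.002,0,0,0,0,0],
    [0.002,0,0,0,0,0],
    [0.002,0,0,0,0,0],
    [0.002,0,0,0,0,0],
  ],
)

```text
time: 44.15
tool_pos: [0.6373, 0.1908, 0.1295]
ee_rot: [-3.14, 0.003, 0.448]
wrist_force: [-5.9, -2.9, 2.6]
width: -0.0001
finger_force: 3.2
```

```bash
python3 - <<'E'
from h import *; from bench import *
o=get_obs(); print(o["tool_pos"],o["wrist_force"],"in drawer axes",(o["tool_pos"]-F0)@np.c_[dX,dY,[0,0,1]])
W=cloud(snapshot("top")); print(drawer(W)); S=cloud(snapshot("side")); print(drawer(S))
E
```

```text
[0.6372833  0.19079323 0.12950523] [-5.88458782 -2.86373654  2.59729451] in drawer axes [ 0.12592059 -0.0005642   0.04650523]
(np.int64(162), array([0.134 , 0.1568, 0.1986]))
(np.int64(110), array([0.1327, 0.1431, 0.1661]))
```

Emit:
carry_out(
  commands=[
    [0.001,0,0,0,0,0],
    [0.002,0,0,0,0,0],
    [0.003,0,0,0,0,0],
    [0.003,0,0,0,0,0],
    [0.003,0,0,0,0,0],
  ],
)

```text
time: 44.75
tool_pos: [0.6373, 0.1908, 0.1296]
ee_rot: [-3.14, 0.01, 0.447]
wrist_force: [-13.8, -6.5, 5.8]
width: 0.0002
finger_force: 7.1
```

At 15 N, twice the catch's resistance, nothing moves: the drawer is on its stop. Retreat and check everything.

Emit:
carry_out(
  commands=[
    [-0.005,0,0,0,0,0],
    [-0.015,0,0,0,0,0],
    [-0.03,0,0,0,0,0],
    [-0.05,0,0,0,0,0],
    [-0.075,0,0,0,0,0],
  ],
)

```text
time: 45.25
tool_pos: [0.574, 0.1604, 0.1293]
ee_rot: [-3.141, -0.003, 0.448]
wrist_force: [0.2, -0.1, -0.3]
width: 0.0005
finger_force: 0.0
```

Emit:
carry_out(
  commands=[
    [-0.035,0,-0.02,0,0,0],
    [-0.07,0,-0.05,0,0,0],
    [-0.105,0,-0.08,0,0,0],
    [-0.14,0,-0.11,0,0,0],
    [-0.16,0,-0.13,0,0,0],
  ],
)

```text
time: 45.75
tool_pos: [0.4286, 0.0904, 0.2621]
ee_rot: [3.141, -0.007, 0.447]
wrist_force: [0.7, -0.3, 0.3]
width: 0.0005
finger_force: 0.0
```

Emit:
carry_out(
  commands=[
    [0,0,0,0,0,0],
    [0,0,0,0,0,0],
    [0,0,0,0,0,0],
    [0,0,0,0,0,0],
    [0,0,0,0,0,0],
  ],
)

```text
time: 46.25
tool_pos: [0.4299, 0.0912, 0.2574]
ee_rot: [-3.139, 0.001, 0.448]
wrist_force: [-0.9, -0.5, 0.1]
width: 0.0001
finger_force: 0.0
```

```bash
python3 - <<'E'
from h import *; from bench import *
o=get_obs(); print(o["time"],o["tool_pos"])
T=snapshot("top");W=cloud(T); s=snapshot("side"); S=cloud(s); print(drawer(W),drawer(S))
cv2.imwrite("pics/end.png",np.vstack([cv2.resize(T["img"][50:250,120:480],(540,300)),cv2.resize(s["img"][60:330,230:470],(540,300))])[...,::-1])
for n,x,y,a,b in [("roll",.434,-.372,.055,.072),("tin",.355,.306,.03,.045),("beaker",.6205,-.35,.055,.08),("core",.651,-.181,.03,.055)]: print(n,near(W,x,y,.04,a,b),near(S,x,y,.04,a,b))
q=(W-F0)@np.c_[dX,dY,[0,0,1]]; m=(W[...,2]>.045)&(W[...,2]<.06)&(np.hypot(W[...,0]-.43,W[...,1]+.15)<.1); print("left on bench",m.sum())
E
```

```text
46.25 [0.42989335 0.09121084 0.25744765]
(np.int64(191), array([0.134 , 0.1532, 0.193 ])) (np.int64(115), array([0.1333, 0.1449, 0.1829]))
roll (144, 'circ', 0.4328, -0.3718, 0.029, 'medz', 0.0657) (322, 'circ', 0.4337, -0.3715, 0.0298, 'medz', 0.0663)
tin (210, 'circ', 0.3553, 0.3065, 0.0336, 'medz', 0.0375) (194, 'circ', 0.356, 0.309, 0.0361, 'medz', 0.0392)
beaker (65, 'circ', 0.6197, -0.349, 0.0295, 'medz', 0.0672) (170, 'circ', 0.6209, -0.3484, 0.0295, 'medz', 0.0668)
core (32, 'circ', 0.6489, -0.1828, 0.0168, 'medz', 0.044) (95, 'circ', 0.6481, -0.1808, 0.018, 'medz', 0.0432)
left on bench 0
```

View pics/end.png

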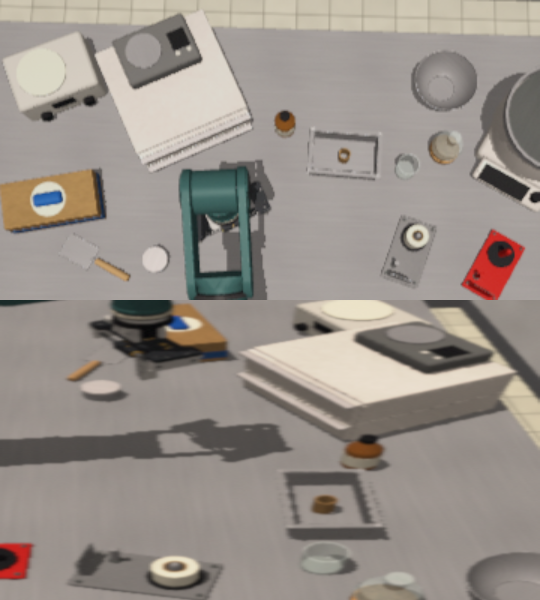

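The final views show the drawer shut and staying shut, the roll on the grey stand at (416,237), and the core in the pan at (344,155). No jar is left on the bench, and the tin, beaker and bottle haven't moved.

```bash
python3 -c "
from bench import *
print(close_job())"
```

```text
the job is handed in; nothing more can be done
None
```

I've handed the job in: the core is in the waste pan, the fresh roll sits flat on the stand, and both jars (the only two I found) went upright into the drawer, which is pushed home and held by its catch.

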